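# Start a coach screw by hand with the nut driver

### The arm

A 6-joint arm with a two-finger parallel gripper is mounted at the origin on the work surface. World frame = base frame: x ahead of the robot, y to its left, z up, the work surface at z = 0. Lengths are in mm, angles in rad, forces in N, time in s.
With the tool pointing down it reaches from about 350 to 775 mm from the base axis. Payload 7.3 kg.
Tool frame: the origin (TCP) lies at the very end of the fingers, on their centre line; the grasp point (between the pads) lies 19 mm behind it; z points along the fingers, x is the direction in which the jaws open and shut, and the axes are right-handed (so a half turn about z gives the same grasp; the last joint's range is limited). The gripper opens to 92 mm and grips with 3 to 60 N. Pads are 19 mm wide; open, the fingers measure 130 mm over their backs; the gripper's body (75 mm by 190 mm) begins 47 mm behind the grasp point.
Start: joints at [0.955, 0.342, 1.524, -0, 1.275, -0.146], TCP at [237.661, 468.147, 226.741] pointing down, gripper open.
Joint ranges: [-2.53, 2.53], [-0.77, 2.02], [0.04, 2.7], [-1, 4.14], [0.28, 2.66], [-3.11, 3.11]. Speed limits (rad/s): [2.57, 2.57, 3.14, 3.14, 3.14, 3.14].

### API

Orientations are given as [roll, pitch, yaw] about the fixed x, y, z axes, in that order (R = Rz(yaw) Ry(pitch) Rx(roll)).
In Python, from plant import bot, capture, camera_params gives the robot as it stands.
- The arm moves only by the shell command python3 -m jog 'ROWS' [OPENING]. ROWS is a JSON object of lists of equal length, an entry for each row: "xyz": the shift along the world's x, y, z as a fraction of full scale, a list of three; "angular": the turn, a rotation vector about the world's x, y, z as a fraction of full scale, a list of three. In form: {"xyz": [[x, y, z], ...], "angular": [[wx, wy, wz], ...]}. A call has 1 to 10 rows; each row shifts and turns the pose as measured when the row begins; what a row does not reach is not made up. Full scale, the value 1, is 2 cm for a shift and 6 degrees for a turn. A row lasts 1/10 s, in which the tool goes at most 50 mm and 8.59 degrees, less where a joint would pass 70% of its speed; a pose out of reach is approached as far as the arm can. A call with a number of a shift or a turn outside -1 to 1 is refused whole. A call with a gripper value outside its range is refused whole. OPENING is the closure, from -1 (fully open) to 1 (shut), set as the call begins (- or left out, the last holds). The fingers move at their own pace and stop on an object; the grip force is fixed at half the most. Time passes only in rows, so rows that do not move let the fingers close. It gives the time, the measured TCP pose, the force and the opening at its end, in the units of the state.
- bot.get_obs(): the state, without advancing time (a new reading comes with each control period).
- capture(name): name is "scene" or "side" or "wrist"; returns the picture (420x560x3 uint8, red, green, blue); there is no depth.
- camera_params(name): a dict with "fx", "fy", "cx", "cy" (pixels), "rvec" (rotation vector, rad) and "tvec" (3), from world to camera coordinates, as OpenCV has them. Camera axes: x right, y down, z forward; pixel columns grow to the right and rows downward; lengths in mm; the calibration is good to about 2 mm. The wrist camera is an equidistant fisheye: a pixel r from the principal point sees the ray r / f radians off the axis. A picture is of the moment at which its call begins: read the wrist's pose just before it. camera_params takes no time and is no camera call; for the wrist camera it gives the pose at the moment of the call.
- bot.close_job(): hands the job in, once; it reports no verdict.
The state is a dict: "time": time; "joint_positions": joint angles; "dq": joint speeds; "tau": joint torques, N m; "tool_pos": TCP position; "tcp_rot": TCP orientation; "contact_force": force on the tool from outside, world axes, zero at the start; "moment": the same for the moment, N m; "grip_width": finger opening in mm.
Only numpy, scipy, OpenCV 4.12 (cv2) and the standard library are available. Lean on these libraries where they do the work, as an engineer would, in place of code of your own. Each camera call takes 0.05 s, during which the arm holds its last target.

### The job

One coach screw of the frame's corner plate still stands in its pilot hole: take the largest nut driver out of the rack, set it fully over that screw's head, press the screw down until you feel its thread meet solid wood, and then, keeping up a firm push but never so hard that the screw bends, turn it clockwise about one full turn so that it cuts its first thread. Leave the screw standing, do not drive it home, and stand the driver back upright in the rack hole it came from. Touch the screw with the driver only and leave the other drivers, the try square and the tape measure where they are.

Things in the scene. Friction and masses are not known exactly. Their poses are not given: they have to be found in the camera images.
- frame: Timber frame corner, fixed flat on the bench with two bent-rod holdfasts: rails 44 mm thick, 70 mm wide along its +x and -y, and an L-shaped 4 mm steel plate on top (48 mm above the bench). Origin on the bench straight below the standing screw, z up. Four more coach screws are driven home in the plate, heads 7 mm high, the nearest 50 mm from the standing one.
- screw: The standing coach screw, 10 mm thick, 50 mm long under its hexagon head, foot in the pilot hole, upright; it only turns about and slides along its axis. Origin at its lower tip, z up, x square to a flat of the head. It slides in at 8 to 10 N and turns at 0.1 N m; it bends if its head is pressed with over 35 N (or 80 N in all, push and turning load). Only the driver may touch it.
- screw_head: Top of the screw's head. Origin at the centre of the top face, 57 mm above the tip, 94 to 95 mm above the bench at the start. Head 17 mm across flats, 7 mm high, its top 1.5 mm chamfered to a 15.6 mm disc. Pushed without turning it sinks 1 to 10 mm (how far cannot be seen: the pilot hole varies) until the thread meets solid wood and it stops firmly, 0.5 mm more at 20 N.
- screw_turn (a joint): How far the screw has turned clockwise seen from above (rad), 0 at the start. Pressed against the solid wood with 12 to 22 N and turned clockwise it cuts in 4.5 mm a turn; it never pulls itself in. Turned with less push, or before it has met the wood, it only reams the hole and cuts no thread.
- rack: Wooden block on the bench, 75 x 235 x 45 mm high, fixed, with three round holes 30 mm wide in a row along its y at -75, 0 and 75 mm, 33 mm deep (hole floors 12 mm above the bench, 2 mm chamfer at the mouths). Origin under its centre, z up. A nut driver stands in each hole, socket down; which stands where varies.
- driver: The largest nut driver, 135 mm long, 0.2 to 0.33 kg, in the rack. Origin at the centre of its socket's mouth (lower end), z up to the handle. Steel socket 26 mm outside, hexagon opening 18.2 mm across flats (square to its x), 9 mm deep, 2 mm chamfer. Fully seated, its mouth is 9 mm below the screw head's top; resting on the head's corners, 1 to 3 mm below.
- driver_grip (a point): Middle of the driver's round black handle, on its axis, 101.5 mm above the mouth. The handle is 32 mm thick, straight from 74 to 129 mm above the mouth, over a thin neck. Let go with care, the driver stays standing on the screw head.
- driver_mid: Middle nut driver, not needed: 125 mm long, socket 21 mm outside, handle 27 mm thick. Origin at its mouth. Leave it standing in the rack.
- driver_small: Smallest nut driver, not needed: 115 mm long, socket 17.5 mm outside, handle 24 mm thick. Origin at its mouth. Leave it standing in the rack.
- square: Joiner's try square, wooden stock 115 mm long (y) and 22 mm high, steel blade 150 mm to its +x; lying on the bench between the two rails. Origin under the stock. Leave it alone.
- tape: Tape measure in a grey round case, 72 mm wide, 34 mm high, lying on the frame's rail that runs to -y. Leave it alone.

How it is judged (in metres and radians):
On the way, in this order (a step that is already met when the one before it is completed fails the run):
1. the driver's socket is fully over the head of the standing screw (horizontal distance between driver and screw_head below 0.003 m and z of screw_head in the frame of driver above 0.0065 m and angle between driver's own z axis and vertical below 0.15 rad), for 0.1 s.
2. turned by the driver, the screw bites within its first third of a turn: its thread bears on the frame's wood (value of joint screw_turn between 0.3 and 2.2 rad and horizontal distance between driver and screw_head below 0.005 m and z of screw_head in the frame of driver above 0.005 m and contact force between frame and screw above 2 N), for 0.1 s.
3. turned at least 0.8 turn by the driver, the screw's thread still bears on the wood: it has gone in as it turned (value of joint screw_turn above 5 rad and horizontal distance between driver and screw_head below 0.005 m and z of screw_head in the frame of driver above 0.005 m and contact force between frame and screw above 2 N), for 0.1 s.
At the end, for the whole second after the job is handed in: Screw turned 0.8 to 1.9 turns clockwise, its head 4 to 20 mm lower than at the start; driver let go, at rest, upright (0.15 rad) in the hole it came from (10 mm from its starting place); the other two drivers still stand in theirs (15 mm, 0.25 rad) (distance of screw_head from where it was at the start of the episode between 0.004 and 0.02 m and value of joint screw_turn between 5 and 12 rad and distance of driver from where it was at the start of the episode below 0.01 m and angle between driver's own z axis and vertical below 0.15 rad and linear speed of driver below 0.02 m/s and distance of each of driver_mid, driver_small from where it was at the start of the episode below 0.015 m and angle between each of driver_mid, driver_small's own z axis and vertical below 0.25 rad); the robot touches nothing.
It fails at once if the screw is pressed so hard that it bends (over 35 N on the top of its head, or over 80 N in all) (contact force between driver and screw_head above 35 N or contact force between driver and screw above 80 N).
It fails at once if the screw is touched by the fingers instead of the driver (contact force between any of the fingers, the arm and screw above 1 N).
It fails at once if another driver, the try square or the tape measure is moved over 20 mm (distance of any of driver_mid, driver_small, square, tape from where it was at the start of the episode above 0.02 m).
It also fails if it takes over 72 s, if anything falls off the work surface, if the arm or the gripper's body presses on something with over 40 N, if the wrist force passes 120 N, or if a joint passes its speed limit or range.

## Working session

There is one attempt and no reset: what is moved stays moved. The work goes in short steps, Python scripts to look and compute and a shell command to move; the robot and the scene stay as the last step left them, time stands still between calls to the robot, and variables do not carry over. Pictures are saved under pics/ and viewed, and the job is handed in when it is done.

```bash
ls; mkdir -p pics; python3 - <<'E'
from plant import bot,capture,camera_params
import cv2
print(bot.get_obs())
for n in("scene","side","wrist"):
    print(n,camera_params(n)); im=capture(n); cv2.imwrite(f"pics/{n}0.png",im[:,:,::-1])
E
```

```text
pics
{'time': 0.0, 'joint_positions': array([ 9.54985436e-01,  3.42718840e-01,  1.52499358e+00, -1.15810926e-05,
        1.27539495e+00, -1.45972886e-01]), 'dq': array([ 5.93439698e-05, -1.66097656e-03,  5.26843630e-04,  9.84641238e-04,
        2.31673380e-04,  9.75733293e-05]), 'tau': array([ 2.37043561e-03, -4.31246209e+01, -2.44228417e+01,  7.20440643e-02,
        5.58807410e-02, -1.31952056e-04]), 'tool_pos': array([237.42894188, 467.80008205, 226.05515415]), 'tcp_rot': array([-3.14138329e+00,  1.50021880e-03,  1.10096186e+00]), 'contact_force': array([-0.03877979, -0.33509478,  0.28341041]), 'moment': array([ 0.01531202,  0.00251351, -0.03937898]), 'grip_width': 91.5354459260371}
scene {'fx': 398.06594828855333, 'fy': 398.06594828855333, 'cx': 280.3108661764584, 'cy': 213.93590429477408, 'rvec': array([ 2.34433274,  0.6125465 , -0.2104977 ]), 'tvec': array([-467.76688392, -149.78857364, 1097.1091851 ])}
side {'fx': 422.36095194235935, 'fy': 422.36095194235935, 'cx': 279.88686674145185, 'cy': 199.2393661756975, 'rvec': array([ 2.43074599, -0.22793055,  0.10302187]), 'tvec': array([-572.44222703,  115.58489293,  886.07653257])}
wrist {'fx': 325.19226210127806, 'fy': 325.19226210127806, 'cx': 278.1476444364069, 'cy': 206.6832662127549, 'rvec': array([-2.44773345, -1.50513035, -0.22763272]), 'tvec': array([-525.39784961,  -39.0850916 ,  392.30551654])}
```

View pics/scene0.png

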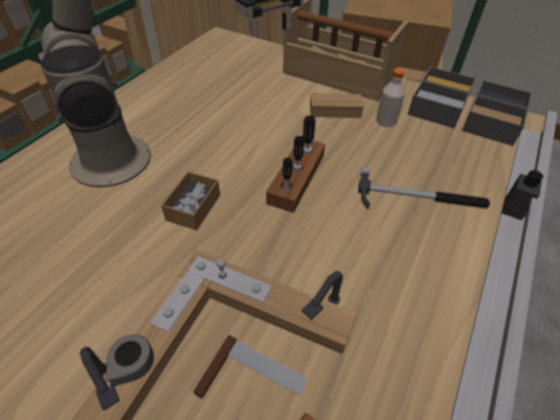

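View pics/side0.png

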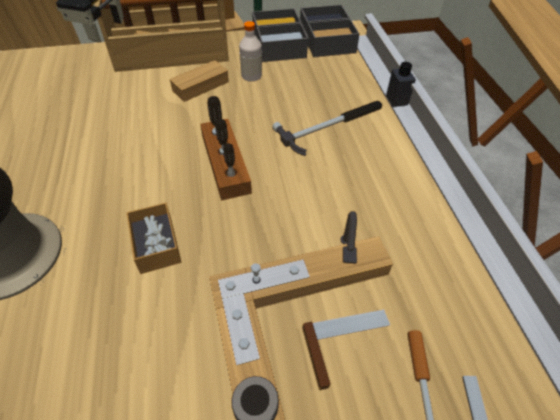

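View pics/wrist0.png

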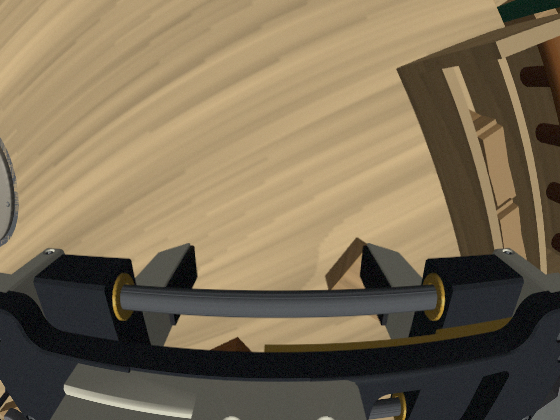

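```bash
python3 - <<'E'
import cv2,numpy as np
s=cv2.imread("pics/scene0.png"); d=cv2.imread("pics/side0.png")
a=cv2.resize(s[100:220,250:350],None,fx=5,fy=5,interpolation=cv2.INTER_CUBIC)
b=cv2.resize(d[85:205,180:260],None,fx=5,fy=5,interpolation=cv2.INTER_CUBIC)
cv2.imwrite("pics/rackz.png",cv2.resize(np.hstack([a[:,:400],b]),(800,600)))
a=cv2.resize(s[240:310,170:290],None,fx=6,fy=6,interpolation=cv2.INTER_CUBIC)
cv2.imwrite("pics/scz1.png",a)
b=cv2.resize(d[245:315,200:320],None,fx=6,fy=6,interpolation=cv2.INTER_CUBIC)
cv2.imwrite("pics/scz2.png",b)
E
```

```text
(no output)
```

View pics/rackz.png

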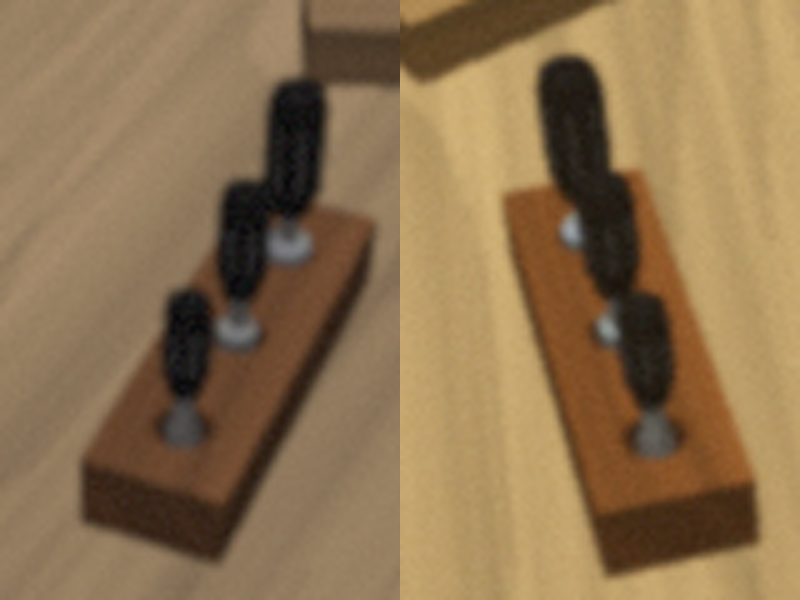

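View pics/scz1.png

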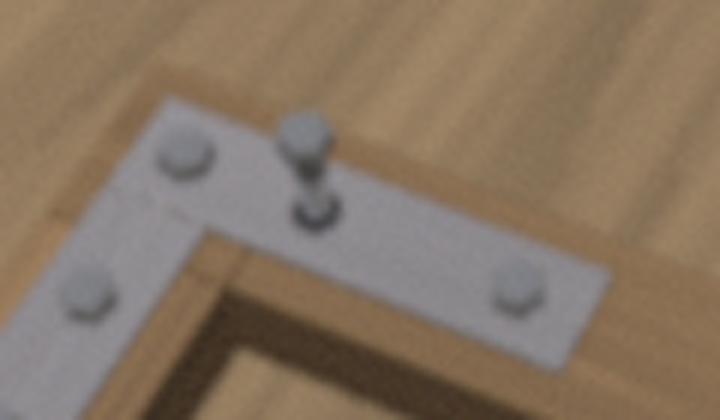

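View pics/scz2.png

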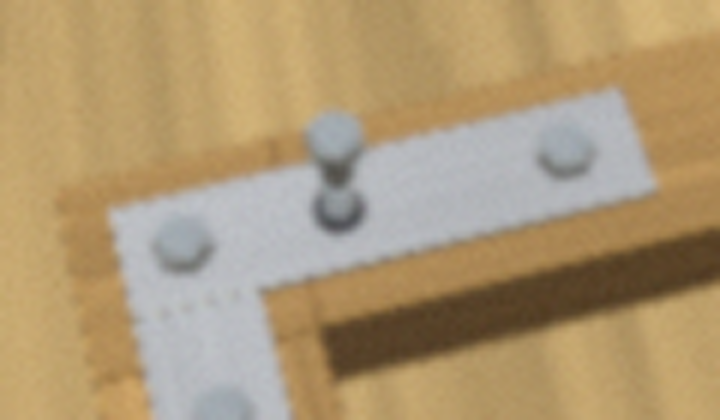

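```bash
cat > h.py <<'E'
import numpy as np,cv2
from plant import bot,capture,camera_params
def ray(name,u,v,P=None):
    P=P or camera_params(name); R=cv2.Rodrigues(np.array(P["rvec"]))[0]; t=np.array(P["tvec"])
    x=(u-P["cx"])/P["fx"]; y=(v-P["cy"])/P["fy"]
    if name=="wrist":
        r=np.hypot(x,y); d=np.array([np.sin(r)*x/r,np.sin(r)*y/r,np.cos(r)]) if r>0 else np.array([0,0,1.])
    else: d=np.array([x,y,1.]); d/=np.linalg.norm(d)
    return -R.T@t, R.T@d
def plane(r,z): o,d=r; return o+d*(z-o[2])/d[2]
def tri(rs):
    A=0;b=0
    for o,d in rs: M=np.eye(3)-np.outer(d,d); A=A+M; b=b+M@o
    p=np.linalg.solve(A,b); return p,[np.linalg.norm((np.eye(3)-np.outer(d,d))@(p-o)) for o,d in rs]
def proj(name,p,P=None):
    P=P or camera_params(name); R=cv2.Rodrigues(np.array(P["rvec"]))[0]; c=R@np.array(p,float)+P["tvec"]
    if name=="wrist":
        th=np.arctan2(np.hypot(c[0],c[1]),c[2]); k=th/np.hypot(c[0],c[1])
        return P["cx"]+P["fx"]*c[0]*k,P["cy"]+P["fy"]*c[1]*k
    return P["cx"]+P["fx"]*c[0]/c[2],P["cy"]+P["fy"]*c[1]/c[2]
E
python3 - <<'E'
from h import *
np.set_printoptions(precision=1,suppress=True)
S=lambda x,y:ray("scene",250+x/5,100+y/5)
D=lambda x,y:ray("side",180+(x-400)/5,85+y/5)
print("top",tri([S(301,86),D(568,62)]))
print("bot",tri([S(288,210),D(583,200)]))
print("mid top",tri([S(246,190),D(606,180)]),"small top",tri([S(190,297),D(645,298)]))
for n,p in dict(A=S(372,225),B=S(85,462),C=S(222,505)).items(): print(n,plane(p,45))
for n,p in dict(A=D(640,172),A2=D(503,200),B=D(605,516),C=D(755,480)).items(): print(n,plane(p,45))
s=lambda x,y:ray("scene",170+x/6,240+y/6); d=lambda x,y:ray("side",200+x/6,245+y/6)
print("head",tri([s(304,132),d(334,132)]), plane(s(304,132),94.5),plane(d(334,132),94.5))
print("hole",tri([s(317,212),d(339,210)]),plane(s(317,212),48),plane(d(339,210),48))
print("scr corner",tri([s(185,150),d(183,240)]),"scr2",tri([s(518,286),d(566,148)]))
E
```

```text
top (array([471.9, 263.1, 146.6]), [np.float64(0.7713202193227656), np.float64(0.7713202193229015)])
bot (array([470.6, 262.1,  66.5]), [np.float64(1.4845103078255126), np.float64(1.484510307825573)])
mid top (array([481.1, 185.8, 136.6]), [np.float64(0.5470080604225375), np.float64(0.5470080604226065)]) small top (array([489.9, 113.2, 127.6]), [np.float64(0.9487714684708728), np.float64(0.9487714684708208)])
A [504.4 301.2  45. ]
B [460.4  66.1  45. ]
C [531.   73.6  45. ]
A [502.6 303.4  45. ]
A2 [430.2 293.2  45. ]
B [459.6  64.7  45. ]
C [529.5  74.5  45. ]
head (array([ 501.8, -181.4,   92.1]), [np.float64(0.29665582087539283), np.float64(0.2966558208753723)]) [ 503.  -182.9   94.5] [ 501.6 -182.4   94.5]
hole (array([ 501.9, -181.7,   45.8]), [np.float64(0.09602282763802121), np.float64(0.09602282763808352)]) [ 502.9 -182.9   48. ] [ 501.8 -182.8   48. ]
scr corner (array([ 452.2, -186.6,   52.3]), [np.float64(0.11639030945646513), np.float64(0.11639030945642573)]) scr2 (array([ 576.8, -175.3,   50.3]), [np.float64(0.03745307885178344), np.float64(0.03745307885176074)])
```

```bash
python3 -m jog '{"xyz":[[1,-0.8,0],[1,-0.8,0],[1,-0.8,0],[1,-0.8,0],[1,-0.8,0],[1,-0.8,0],[1,-0.8,0],[1,-0.8,0]],"angular":[[0,0,-1],[0,0,-1],[0,0,-1],[0,0,-1],[0,0,-1],[0,0,-1],[0,0,-1],[0,0,-1]]}' -1
```

```text
time: 0.95
tool_pos: [399.2, 335.8, 223.9]
tcp_rot: [-3.141, 0.006, 0.237]
contact_force: [-0.1, -0.3, 0.8]
grip_width: 91.9
```

```bash
python3 - <<'E'
from h import *
P=camera_params("wrist"); im=capture("wrist"); cv2.imwrite("pics/w1.png",im[:,:,::-1])
R=cv2.Rodrigues(P["rvec"])[0]; print(-R.T@P["tvec"],R[2]); print(bot.get_obs()["tool_pos"])
print(proj("wrist",[471.5,263,147],P))
E
```

```text
[381.86162271 415.33738396 382.87675098] [ 0.06555184 -0.2909094  -0.95450232]
[402.09921191 333.62867008 223.80940447]
(np.float64(337.21530933354876), np.float64(309.6334859843759))
```

View pics/w1.png

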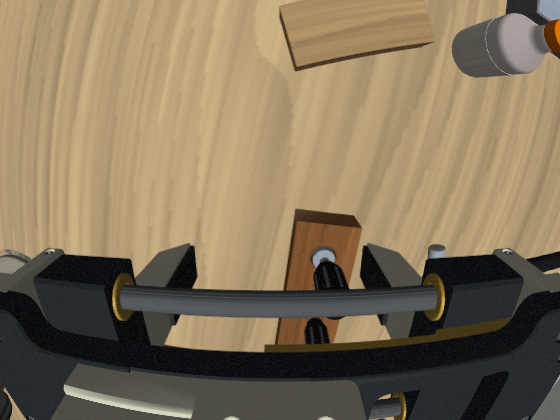

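```bash
python3 -m jog '{"xyz":[[1,-1,0],[0.8,-1,0],[0.8,-1,0],[0.8,-1,0],[0.2,-1,0],[0,-0.5,0],[0,0,0]],"angular":[[0,0,-0.6],[0,0,-0.5],[0,0,0],[0,0,0],[0,0,0],[0,0,0],[0,0,0]]}'
python3 - <<'E'
from h import *
P=camera_params("wrist"); im=capture("wrist"); cv2.imwrite("pics/w2.png",im[:,:,::-1])
import pickle; pickle.dump(P,open("w2.pkl","wb"))
print(bot.get_obs()["tool_pos"],bot.get_obs()["joint_positions"])
for p in([471.5,263,147],[471.5,263,45],[502,-182.5,94.5]): print(proj("wrist",p,P))
cv2.imwrite("pics/w2z.png",cv2.resize(im[100:300,200:400,::-1],(600,600),interpolation=cv2.INTER_CUBIC))
E
```

```text
time: 1.7
tool_pos: [476.3, 218.4, 221.5]
tcp_rot: [3.14, 0.009, 0.109]
contact_force: [-0.3, 0.6, -0.0]
grip_width: 91.4
[476.25186843 219.01265722 221.53625523] [ 2.84797132e-01  3.49796722e-01  1.52742301e+00 -6.08488830e-05
  1.27307184e+00  1.75267777e-01]
(np.float64(277.6430004574622), np.float64(158.65922561519727))
(np.float64(278.56445334222724), np.float64(143.23725044161964))
(np.float64(266.2809488958377), np.float64(444.4167772559381))
```

View pics/w2.png

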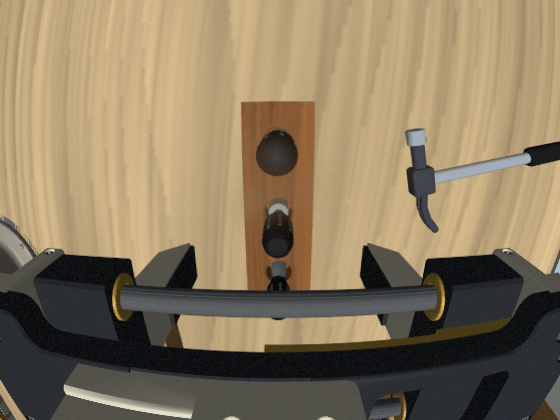

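View pics/w2z.png

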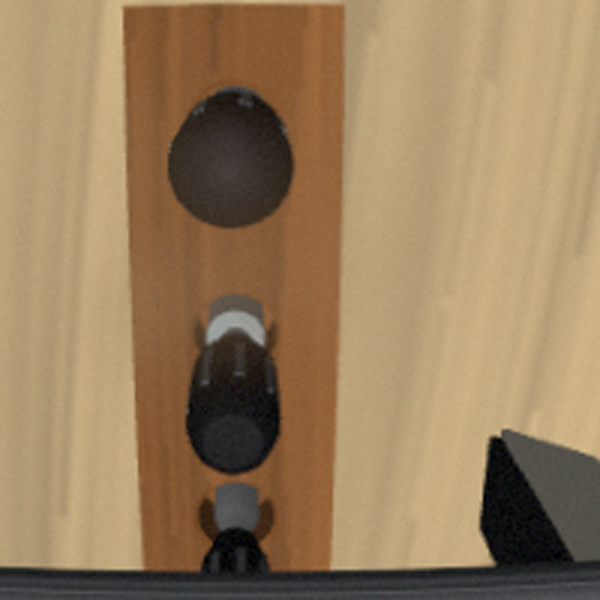

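```bash
python3 -m jog '{"xyz":[[-0.15,1,0],[-0.1,1,0],[0,0.24,0],[0,0,-0.5],[0,0,-1],[0,0,-1],[0,0,-1],[0,0,0]],"angular":[[0,-0.08,0],[0,0,0],[0,0,0],[0,0,0],[0,0,0],[0,0,0],[0,0,0],[0,0,0]]}'
```

```text
time: 2.55
tool_pos: [467.9, 267.4, 147.4]
tcp_rot: [3.139, 0.0, 0.115]
contact_force: [0.0, -0.2, 0.0]
grip_width: 91.7
```

```bash
python3 -m jog '{"xyz":[[0.15,-0.18,0],[0,0,-0.8],[0,0,-0.8],[0,0,-0.6],[0,0,-0.2],[0,0,0]],"angular":[[0,0,0],[0,0,0],[0,0,0],[0,0,0],[0,0,0],[0,0,0]]}'
python3 - <<'E'
from h import *
P=camera_params("wrist"); 
for n in("scene","side","wrist"):
    im=capture(n)
    if n=="scene": a=im[80:220,240:380]
    if n=="side": b=im[65:205,150:290]
    if n=="wrist": cv2.imwrite("pics/w3.png",im[:,:,::-1])
cv2.imwrite("pics/g3.png",cv2.resize(np.hstack([a,b])[:,:,::-1],(800,400)))
E
```

```text
time: 3.15
tool_pos: [474.3, 262.7, 101.9]
tcp_rot: [3.14, -0.007, 0.115]
contact_force: [-0.1, -0.1, 0.9]
grip_width: 91.8
```

View pics/g3.png

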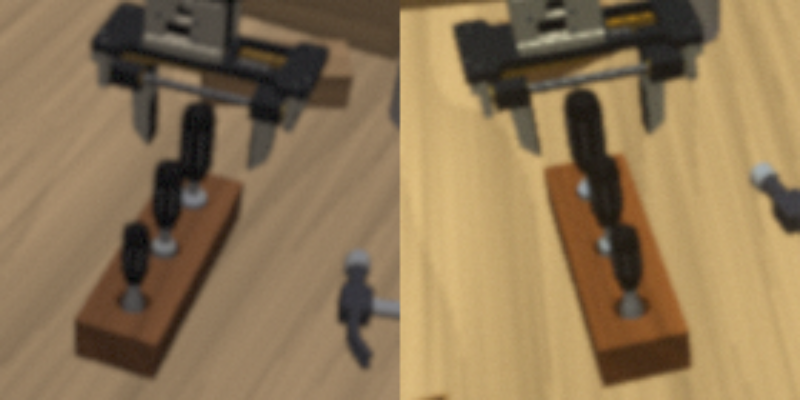

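View pics/w3.png

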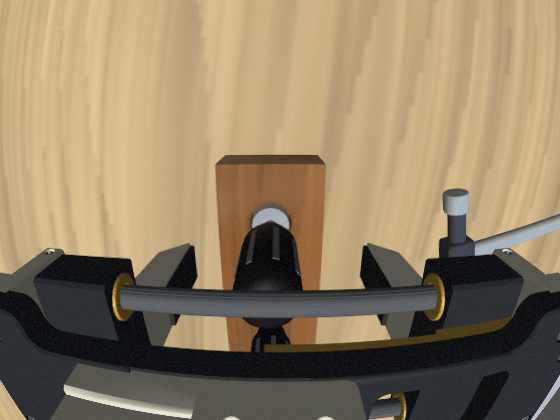

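```bash
python3 -m jog '{"xyz":[[-0.13,0,-0.3],[0,0,0],[0,0,0]],"angular":[[0,0.06,0],[0,0,0],[0,0,0]]}'
```

```text
time: 3.6
tool_pos: [472.4, 263.4, 97.3]
tcp_rot: [-3.141, -0.003, 0.116]
contact_force: [-0.6, 0.6, -0.1]
grip_width: 91.5
```

```bash
python3 -m jog '{"xyz":[[-0.04,0,-0.08],[0,0,0],[0,0,0],[0,0,0],[0,0,0],[0,0,0],[0,0,0],[0,0,0],[0,0,0],[0,0,0]],"angular":[[0,0,0],[0,0,0],[0,0,0],[0,0,0],[0,0,0],[0,0,0],[0,0,0],[0,0,0],[0,0,0],[0,0,0]]}' 1
```

```text
time: 4.6
tool_pos: [471.1, 263.4, 95.8]
tcp_rot: [-3.141, -0.003, 0.116]
contact_force: [0.2, 0.7, 1.0]
grip_width: 31.5
```

```bash
python3 -m jog '{"xyz":[[0,0,0.2],[0,0,0.5],[0,0,1],[0,0,1],[0,0,1],[0,0,1],[0,0,1],[0,0,0.5],[0,0,0]],"angular":[[0,0,0],[0,0,0],[0,0,0],[0,0,0],[0,0,0],[0,0,0],[0,0,0],[0,0,0],[0,0,0]]}'
python3 - <<'E'
from h import *
for n in("scene","side"):
    im=capture(n)
    if n=="scene": a=im[40:220,240:420]
    if n=="side": b=im[25:205,130:310]
cv2.imwrite("pics/g4.png",cv2.resize(np.hstack([a,b])[:,:,::-1],(800,400)))
E
```

```text
time: 5.5
tool_pos: [470.1, 262.8, 226.9]
tcp_rot: [-3.141, -0.002, 0.115]
contact_force: [0.5, 0.7, -3.5]
grip_width: 31.2
```

View pics/g4.png

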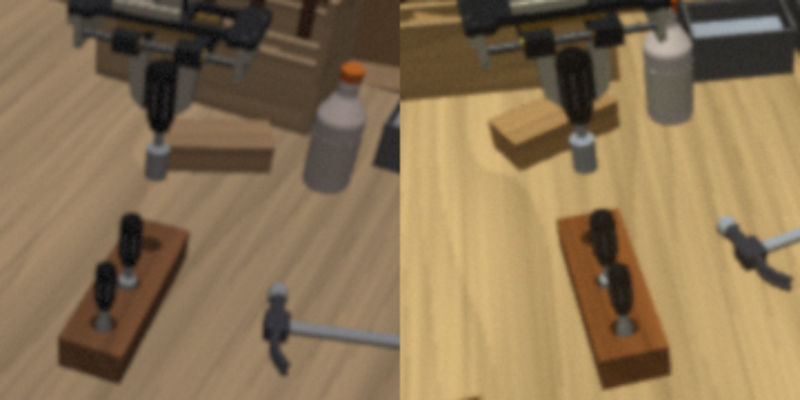

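```bash
python3 -m jog '{"xyz":[[0,0,1],[0,-0.5,1],[0,-1,0],[0,-1,0.05],[0,-1,0],[0,-1,0.05],[0,-1,0],[0,-1,0.05],[0,-1,0],[0,-1,0.05]],"angular":[[0,0,1],[0,0,1],[0,0,1],[0,0,1],[0,0,1],[0,0,1],[0,0,1],[0,0,1],[0,0,1],[0,0,1]]}'
python3 -m jog '{"xyz":[[0.1,-1,0],[0.1,-1,0],[0.1,-1,0],[0.1,-1,0],[0.1,-1,0],[0.1,-1,0],[0.1,-1,0],[0.1,-1,0],[0.1,-1,0],[0.1,-1,0]],"angular":[[0,0,1],[0,0,1],[0,0,1],[0,0,1],[0,0,1],[0,0,1],[0,0,1],[0,0,1],[0,0,1],[0,0,1]]}'
```

```text
time: 6.6
tool_pos: [462.8, 87.2, 256.2]
tcp_rot: [-3.131, 0.022, 1.209]
contact_force: [-0.2, -0.2, -2.5]
grip_width: 31.9
time: 7.6
tool_pos: [476.4, -120.1, 242.6]
tcp_rot: [-3.11, 0.012, 2.301]
contact_force: [0.1, 0.1, -3.0]
grip_width: 31.9
```

```bash
cat >> h.py <<'E'
from scipy.spatial.transform import Rotation as Ro
def tilt():
    o=bot.get_obs(); rp=o["tcp_rot"]; 
    R=Ro.from_euler("xyz",rp); D=Ro.from_euler("xyz",[np.pi,0,rp[2]])
    print("t",round(o["time"],2),"pos",o["tool_pos"].round(1),"yaw",rp[2].round(3),"tiltfix(units)",((D*R.inv()).as_rotvec()/np.radians(6)).round(3),"j6",o["joint_positions"][5].round(3),"F",o["contact_force"].round(1),"M",o["moment"].round(2))
E
python3 -c "
from h import *;tilt()"
python3 -m jog '{"xyz":[[0.5,-1,0],[0.5,-1,0],[0.2,-0.8,0],[0,0,0],[0,0,0]],"angular":[[0,0,0],[0,0,0],[0,0,0],[0,0,0],[0,0,0]]}'
python3 -c "
from h import *;tilt()"
```

```text
t 7.6 pos [ 476.4 -120.1  242.6] yaw 2.301 tiltfix(units) [ 0.287 -0.154  0.002] j6 -2.672 F [ 0.1  0.1 -3. ] M [ 0.09 -0.02 -0.  ]
time: 8.1
tool_pos: [498.1, -179.5, 236.1]
tcp_rot: [-3.105, 0.0, 2.301]
contact_force: [0.6, 0.4, -3.5]
grip_width: 31.6
t 8.1 pos [ 498.1 -179.5  236.1] yaw 2.301 tiltfix(units) [ 0.236 -0.26   0.   ] j6 -2.762 F [ 0.6  0.4 -3.5] M [ 0.12  0.   -0.07]
```

```bash
python3 -m jog '{"xyz":[[0.2,-0.15,0],[0,0,-0.8],[0,0,-0.8],[0,0,-0.4],[0,0,0],[0,0,0]],"angular":[[0.24,-0.26,0],[0,0,0],[0,0,0],[0,0,0],[0,0,0],[0,0,0]]}'
python3 - <<'E'
from h import *
tilt()
P=camera_params("wrist"); 
for n in("scene","side","wrist"):
    im=capture(n); cv2.imwrite(f"pics/{n}5.png",im[:,:,::-1])
    if n=="scene": a=im[190:290,160:280]
    if n=="side": b=im[190:290,200:320]
    if n=="wrist": cv2.imwrite("pics/w5z.png",cv2.resize(im[150:400,150:400,::-1],(600,600)))
cv2.imwrite("pics/g5.png",cv2.resize(np.vstack([a,b])[:,:,::-1],(600,1000),interpolation=cv2.INTER_CUBIC)[:, :])
cv2.imwrite("pics/g5a.png",cv2.resize(a[:,:,::-1],(720,600),interpolation=cv2.INTER_CUBIC))
cv2.imwrite("pics/g5b.png",cv2.resize(b[:,:,::-1],(720,600),interpolation=cv2.INTER_CUBIC))
E
```

```text
time: 8.7
tool_pos: [500.5, -177.8, 194.7]
tcp_rot: [3.14, -0.004, 2.305]
contact_force: [0.7, -0.4, -3.1]
grip_width: 31.5
t 8.7 pos [ 500.5 -177.8  194.7] yaw 2.305 tiltfix(units) [-0.038 -0.012  0.   ] j6 -2.793 F [ 0.7 -0.4 -3.1] M [-0.    0.08 -0.06]
```

View pics/g5a.png

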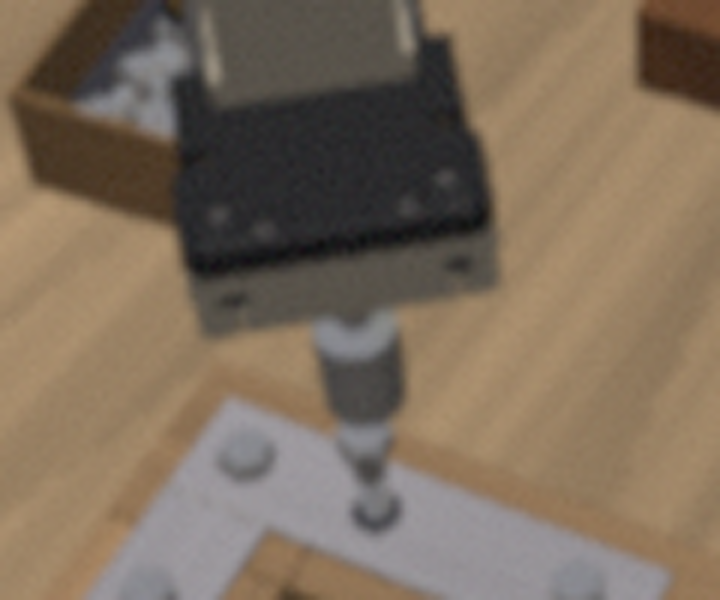

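View pics/g5b.png

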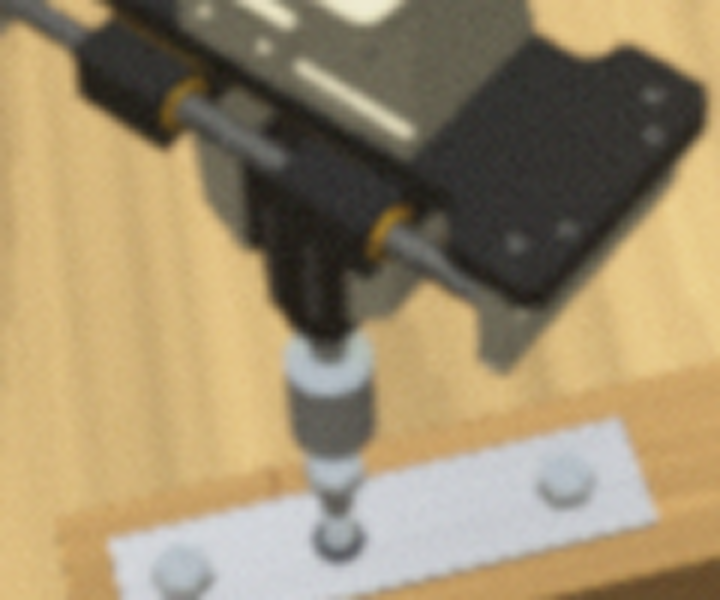

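View pics/wrist5.png

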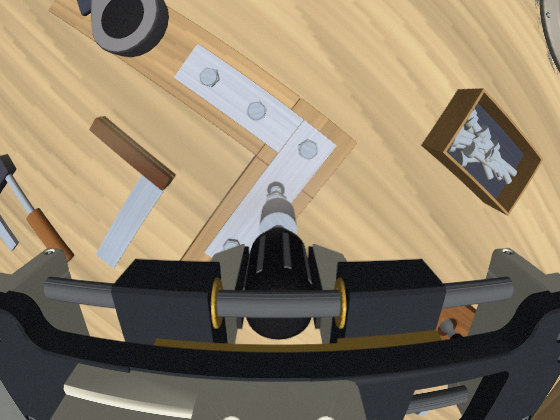

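```bash
python3 - <<'E'
from h import *
t=np.linspace(0,6.283,60)
for n,ox in(("scene",160),("side",200)):
    for c in([500.5,-177.8,110.9],):
        for z in(110.9,):
            q=np.array([proj(n,[c[0]+13*np.cos(a),c[1]+13*np.sin(a),z]) for a in t]); q=(q-[ox,190])*6
            print(n,q.min(0).round(),q.max(0).round())
    q=np.array([proj(n,[502.,-182.5,94.5])]); print("head",(q-[ox,190])*6)
    for dx,dy in((5,0),(0,5)): print((np.array(proj(n,[500.5+dx,-177.8+dy,110.9]))-proj(n,[500.5,-177.8,110.9]))*6)
E
```

```text
scene [320. 354.] [403. 421.]
head [[362.06896698 429.67007036]]
[13.14645544  6.38348867]
[  9.02687733 -11.15735625]
side [283. 384.] [370. 458.]
head [[335.22895338 461.98997024]]
[16.56899715 -2.61340879]
[ -2.54933239 -14.04939299]
```

```bash
python3 -m jog '{"xyz":[[0,-0.2,0],[0,0,-0.4],[0,0,0],[0,0,0]],"angular":[[-0.03,0,0],[0,0,0],[0,0,0],[0,0,0]]}'
python3 - <<'E'
from h import *
tilt()
o=bot.get_obs()["tool_pos"]
a=capture("scene")[190:290,160:280];b=capture("side")[190:290,200:320]
cv2.imwrite("pics/g6.png",cv2.resize(np.hstack([a[40:],b[40:]])[:,:,::-1],(800,200*1),interpolation=cv2.INTER_CUBIC))
cv2.imwrite("pics/g6a.png",cv2.resize(a[30:90,10:110,::-1],(800,480),interpolation=cv2.INTER_CUBIC))
cv2.imwrite("pics/g6b.png",cv2.resize(b[30:90,10:110,::-1],(800,480),interpolation=cv2.INTER_CUBIC))
E
```

```text
time: 9.25
tool_pos: [501.3, -183.0, 187.5]
tcp_rot: [3.141, 0.002, 2.304]
contact_force: [-0.8, -0.0, -2.5]
grip_width: 31.7
t 9.25 pos [ 501.3 -183.   187.5] yaw 2.304 tiltfix(units) [ 0.012  0.017 -0.   ] j6 -2.798 F [-0.8 -0.  -2.5] M [0.02 0.05 0.02]
```

View pics/g6a.png

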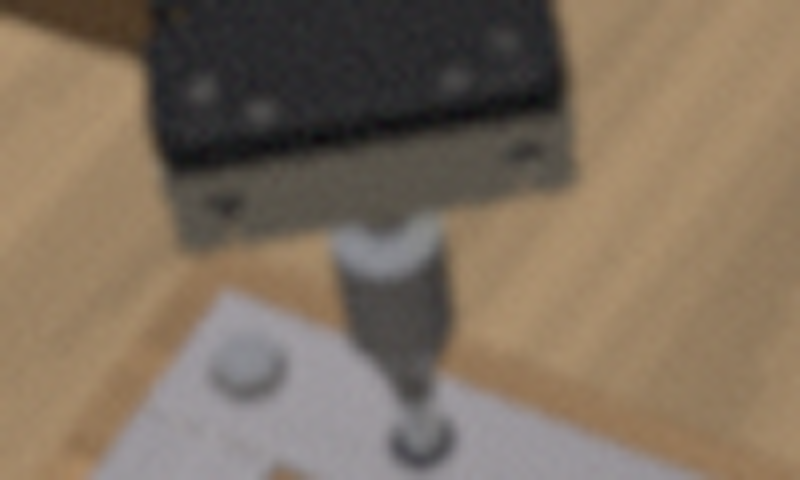

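View pics/g6b.png

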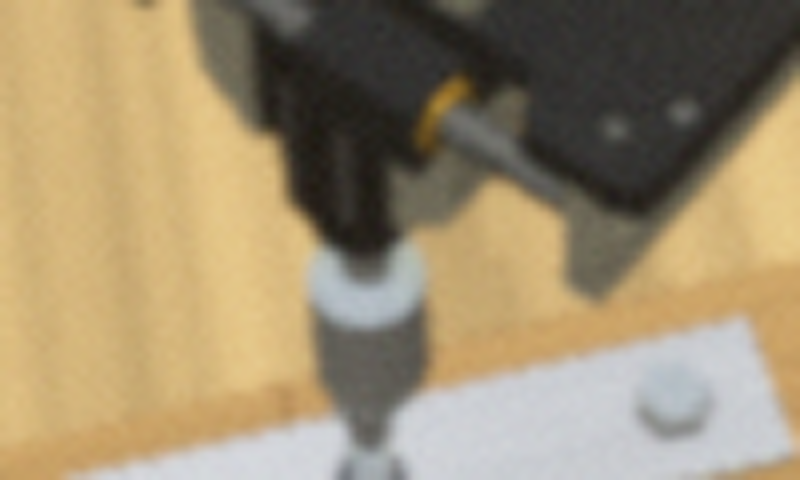

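```bash
python3 - <<'E'
from h import *
t=np.linspace(0,6.283,60)
for n,ox in(("scene",160),("side",200)):
    q=np.array([proj(n,[502+13*np.cos(a),-182.5+13*np.sin(a),103.7]) for a in t]); q=(q-[ox+10,220])*8
    print(n,q.min(0).round(),q.max(0).round())
E
```

```text
scene [344. 266.] [454. 356.]
side [308. 305.] [424. 405.]
```

```bash
python3 -m jog '{"xyz":[[-0.06,0.05,0],[0,0,-0.2],[0,0,-0.1],[0,0,0]],"angular":[[0,0,0],[0,0,0],[0,0,0],[0,0,0]]}'
python3 - <<'E'
from h import *
tilt()
E
```

```text
time: 9.75
tool_pos: [499.9, -181.7, 181.0]
tcp_rot: [3.141, 0.002, 2.304]
contact_force: [0.2, 0.3, -3.1]
grip_width: 31.6
t 9.75 pos [ 499.9 -181.7  181. ] yaw 2.304 tiltfix(units) [ 0.01   0.015 -0.   ] j6 -2.797 F [ 0.2  0.3 -3.1] M [ 0.09  0.02 -0.03]
```

```bash
python3 -m jog '{"xyz":[[0,0,-0.1],[0,0,-0.05],[0,0,0]],"angular":[[0,0,0],[0,0,0],[0,0,0]]}'
python3 -m jog '{"xyz":[[0,0,-0.05],[0,0,0]],"angular":[[0,0,0],[0,0,0]]}'
python3 -c "
from h import *;tilt()"
```

```text
time: 10.05
tool_pos: [499.9, -181.6, 177.7]
tcp_rot: [3.141, 0.002, 2.304]
contact_force: [-0.0, -0.0, -3.3]
grip_width: 31.6
time: 10.25
tool_pos: [500.0, -181.7, 176.6]
tcp_rot: [3.141, 0.002, 2.304]
contact_force: [0.1, -0.4, -3.1]
grip_width: 31.8
t 10.25 pos [ 500.  -181.7  176.6] yaw 2.304 tiltfix(units) [ 0.01   0.015 -0.   ] j6 -2.797 F [ 0.1 -0.4 -3.1] M [ 0.06  0.03 -0.  ]
```

```bash
python3 -m jog '{"xyz":[[0,0,-0.05],[0,0,0]],"angular":[[0,0,0],[0,0,0]]}'
python3 -m jog '{"xyz":[[0,0,-0.05],[0,0,0]],"angular":[[0,0,0],[0,0,0]]}'
python3 -c "
from h import *;tilt()"
```

```text
time: 10.45
tool_pos: [500.0, -181.7, 175.6]
tcp_rot: [3.141, 0.002, 2.304]
contact_force: [0.0, -0.2, -2.9]
grip_width: 31.8
time: 10.65
tool_pos: [500.1, -181.7, 174.7]
tcp_rot: [3.141, 0.002, 2.304]
contact_force: [0.2, 0.3, -2.7]
grip_width: 31.7
t 10.65 pos [ 500.1 -181.7  174.7] yaw 2.304 tiltfix(units) [ 0.01   0.018 -0.   ] j6 -2.797 F [ 0.2  0.3 -2.7] M [0.23 0.12 0.05]
```

```bash
python3 -m jog '{"xyz":[[0,0,-0.05],[0,0,0]],"angular":[[0,0,0],[0,0,0]]}'
python3 -c "
from h import *;tilt()"
python3 -m jog '{"xyz":[[0,0,-0.05],[0,0,0]],"angular":[[0,0,0],[0,0,0]]}'
python3 -c "
from h import *;tilt()"
```

```text
time: 10.85
tool_pos: [499.9, -181.4, 173.8]
tcp_rot: [3.141, 0.002, 2.304]
contact_force: [-0.4, 1.0, -3.4]
grip_width: 31.5
t 10.85 pos [ 499.9 -181.4  173.8] yaw 2.304 tiltfix(units) [ 0.006  0.016 -0.   ] j6 -2.797 F [-0.4  1.  -3.4] M [0.26 0.17 0.  ]
time: 11.05
tool_pos: [499.8, -181.2, 172.5]
tcp_rot: [3.141, 0.001, 2.304]
contact_force: [-0.7, 0.3, -3.1]
grip_width: 31.4
t 11.05 pos [ 499.8 -181.2  172.5] yaw 2.304 tiltfix(units) [ 0.003  0.012 -0.   ] j6 -2.797 F [-0.7  0.3 -3.1] M [0.21 0.09 0.08]
```

```bash
python3 - <<'E'
from h import *
a=capture("scene")[220:280,170:270];b=capture("side")[220:280,210:310]
cv2.imwrite("pics/g7.png",cv2.resize(np.vstack([a,b])[:,:,::-1],(500,600),interpolation=cv2.INTER_CUBIC))
E
```

```text
(no output)
```

View pics/g7.png

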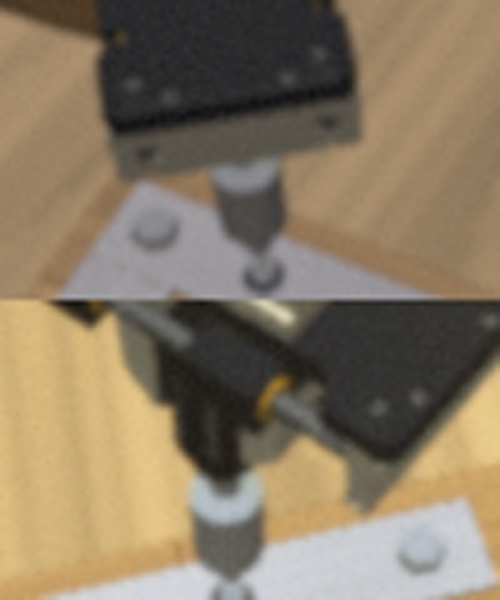

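```bash
for i in 1; do python3 -m jog '{"xyz":[[0,0,-0.05],[0,0,0]],"angular":[[0,0,0],[0,0,0]]}'; done
python3 -m jog '{"xyz":[[0,0,-0.05],[0,0,0]],"angular":[[0,0,0],[0,0,0]]}'
python3 -m jog '{"xyz":[[0,0,-0.05],[0,0,0]],"angular":[[0,0,0],[0,0,0]]}'
python3 -c "
from h import *;tilt()"
```

```text
time: 11.35
tool_pos: [499.8, -181.2, 171.5]
tcp_rot: [3.141, 0.001, 2.304]
contact_force: [0.0, 1.3, -3.6]
grip_width: 31.6
time: 11.55
tool_pos: [499.8, -181.2, 170.4]
tcp_rot: [3.141, 0.001, 2.304]
contact_force: [0.3, 0.5, -2.3]
grip_width: 31.3
time: 11.75
tool_pos: [499.8, -181.2, 169.3]
tcp_rot: [3.141, 0.001, 2.304]
contact_force: [-0.4, 1.2, -3.4]
grip_width: 31.8
t 11.75 pos [ 499.8 -181.2  169.3] yaw 2.304 tiltfix(units) [ 0.002  0.012 -0.   ] j6 -2.797 F [-0.4  1.2 -3.4] M [0.25 0.12 0.04]
```

```bash
python3 -m jog '{"xyz":[[-0.01,0.03,-0.05],[0,0,0]],"angular":[[0,0,0],[0,0,0]]}'
python3 -m jog '{"xyz":[[0,0,-0.05],[0,0,0]],"angular":[[0,0,0],[0,0,0]]}'
python3 -c "
from h import *;tilt()"
```

```text
time: 11.95
tool_pos: [499.9, -181.0, 169.0]
tcp_rot: [3.141, 0.003, 2.304]
contact_force: [-0.6, 1.5, -3.1]
grip_width: 31.6
time: 12.15
tool_pos: [499.9, -181.0, 168.6]
tcp_rot: [3.141, 0.003, 2.304]
contact_force: [-0.8, 0.9, -2.9]
grip_width: 31.7
t 12.15 pos [ 499.9 -181.   168.6] yaw 2.304 tiltfix(units) [ 0.016  0.028 -0.   ] j6 -2.796 F [-0.8  0.9 -2.9] M [ 0.17  0.26 -0.01]
```

```bash
python3 -m jog '{"xyz":[[0,0,-0.05],[0,0,-0.05],[0,0,0]],"angular":[[0,0,0],[0,0,0],[0,0,0]]}'
python3 -c "
from h import *;tilt()"
python3 -m jog '{"xyz":[[0,0,-0.1],[0,0,-0.1]],"angular":[[0,0,0],[0,0,0]]}'
python3 -c "
from h import *;tilt()"
```

```text
time: 12.45
tool_pos: [500.0, -181.0, 167.4]
tcp_rot: [3.14, 0.004, 2.305]
contact_force: [-1.5, 0.5, 1.3]
grip_width: 31.5
t 12.45 pos [ 500.  -181.   167.4] yaw 2.305 tiltfix(units) [ 0.02   0.035 -0.   ] j6 -2.796 F [-1.5  0.5  1.3] M [ 0.28  0.49 -0.01]
time: 12.65
tool_pos: [500.1, -181.0, 163.8]
tcp_rot: [3.14, 0.005, 2.305]
contact_force: [-2.9, 2.4, 5.0]
grip_width: 31.4
t 12.65 pos [ 500.1 -181.   163.8] yaw 2.305 tiltfix(units) [ 0.022  0.04  -0.   ] j6 -2.796 F [-2.9  2.4  5. ] M [0.47 0.74 0.02]
```

```bash
python3 -m jog '{"xyz":[[-0.03,0.02,-0.1],[-0.03,0.02,-0.1]],"angular":[[0.02,0.03,0],[0,0,0]]}'
python3 -c "
from h import *;tilt()"
```

```text
time: 12.85
tool_pos: [499.9, -180.9, 160.6]
tcp_rot: [3.14, 0.004, 2.305]
contact_force: [-1.6, 0.5, 8.2]
grip_width: 31.5
t 12.85 pos [ 499.9 -180.9  160.6] yaw 2.305 tiltfix(units) [ 0.019  0.037 -0.   ] j6 -2.796 F [-1.6  0.5  8.2] M [ 0.24  0.42 -0.03]
```

```bash
python3 -m jog '{"xyz":[[-0.02,0.01,-0.1]],"angular":[[0.02,0.03,0]]}'
python3 -m jog '{"xyz":[[-0.02,0.01,-0.08]],"angular":[[0,0,0]]}'
python3 -c "
from h import *;tilt()"
```

```text
time: 12.95
tool_pos: [500.3, -181.2, 159.9]
tcp_rot: [3.14, 0.003, 2.305]
contact_force: [-2.9, 1.6, 17.1]
grip_width: 31.9
time: 13.05
tool_pos: [500.6, -181.3, 159.8]
tcp_rot: [3.139, 0.006, 2.305]
contact_force: [-4.6, 3.3, 16.9]
grip_width: 31.7
t 13.05 pos [ 500.6 -181.3  159.8] yaw 2.305 tiltfix(units) [ 0.024  0.053 -0.   ] j6 -2.797 F [-4.6  3.3 16.9] M [ 0.74  1.25 -0.03]
```

```bash
python3 -m jog '{"xyz":[[-0.04,0.03,-0.06],[-0.04,0.03,-0.06],[-0.04,0.03,-0.06]],"angular":[[0.01,0.03,-0.5],[0.01,0.03,-0.6],[0.01,0.03,-0.6]]}'
python3 -c "
from h import *;tilt()"
```

```text
time: 13.35
tool_pos: [500.1, -180.7, 159.9]
tcp_rot: [-3.142, 0.005, 2.122]
contact_force: [-1.9, 0.9, 9.1]
grip_width: 31.8
t 13.35 pos [ 500.1 -180.7  159.9] yaw 2.122 tiltfix(units) [0.039 0.024 0.   ] j6 -2.61 F [-1.9  0.9  9.1] M [0.24 0.45 0.12]
```

```bash
python3 -m jog '{"xyz":[[-0.04,0.025,-0.08],[-0.04,0.025,-0.08]],"angular":[[0.02,0.02,-0.4],[0.02,0.02,-0.5]]}'
python3 -c "
from h import *;tilt()"
```

```text
time: 13.55
tool_pos: [500.4, -180.8, 159.8]
tcp_rot: [3.14, 0.005, 2.024]
contact_force: [-3.7, 1.4, 13.8]
grip_width: 31.7
t 13.55 pos [ 500.4 -180.8  159.8] yaw 2.024 tiltfix(units) [ 0.035  0.038 -0.   ] j6 -2.513 F [-3.7  1.4 13.8] M [0.48 0.87 0.12]
```

```bash
python3 -m jog '{"xyz":[[-0.05,0.03,-0.08],[-0.05,0.03,-0.08],[-0.05,0.03,-0.08],[-0.05,0.03,-0.08]],"angular":[[0.03,0.03,-0.6],[0.03,0.03,-0.6],[0.03,0.03,-0.6],[0.03,0.03,-0.6]]}'
python3 -c "
from h import *;tilt()"
```

```text
time: 13.95
tool_pos: [500.4, -181.1, 159.8]
tcp_rot: [3.138, 0.001, 1.763]
contact_force: [-1.5, 0.6, 12.4]
grip_width: 31.7
t 13.95 pos [ 500.4 -181.1  159.8] yaw 1.763 tiltfix(units) [-0.001  0.038 -0.   ] j6 -2.257 F [-1.5  0.6 12.4] M [0.19 0.61 0.11]
```

```bash
python3 -m jog '{"xyz":[[-0.04,0.02,-0.085],[-0.04,0.02,-0.085],[-0.04,0.02,-0.085],[-0.04,0.02,-0.085],[-0.04,0.02,-0.085]],"angular":[[0.02,0.03,-0.6],[0.02,0.03,-0.6],[0.02,0.03,-0.6],[0.02,0.03,-0.6],[0.02,0.03,-0.6]]}'
python3 -c "
from h import *;tilt()"
```

```text
time: 14.45
tool_pos: [500.8, -181.5, 159.4]
tcp_rot: [3.138, -0.002, 1.437]
contact_force: [-2.5, 1.3, 13.1]
grip_width: 31.9
t 14.45 pos [ 500.8 -181.5  159.4] yaw 1.437 tiltfix(units) [-0.015  0.034  0.   ] j6 -1.932 F [-2.5  1.3 13.1] M [0.42 0.78 0.11]
```

```bash
python3 -m jog '{"xyz":[[-0.05,0.02,-0.088],[-0.05,0.02,-0.088],[-0.05,0.02,-0.088],[-0.05,0.02,-0.088],[-0.05,0.02,-0.088],[-0.05,0.02,-0.088]],"angular":[[0.01,0.03,-0.6],[0.01,0.03,-0.6],[0.01,0.03,-0.6],[0.01,0.03,-0.6],[0.01,0.03,-0.6],[0.01,0.03,-0.6]]}'
python3 - <<'E'
from h import *
tilt()
a=capture("scene")[220:280,170:270];b=capture("side")[220:280,210:310]
cv2.imwrite("pics/g8.png",cv2.resize(np.vstack([a,b])[:,:,::-1],(500,600),interpolation=cv2.INTER_CUBIC))
E
```

```text
time: 15.05
tool_pos: [500.7, -181.4, 159.2]
tcp_rot: [3.137, -0.0, 1.045]
contact_force: [-2.3, 0.4, 12.9]
grip_width: 31.3
t 15.05 pos [ 500.7 -181.4  159.2] yaw 1.045 tiltfix(units) [0.023 0.041 0.   ] j6 -1.536 F [-2.3  0.4 12.9] M [0.42 0.56 0.13]
```

View pics/g8.png

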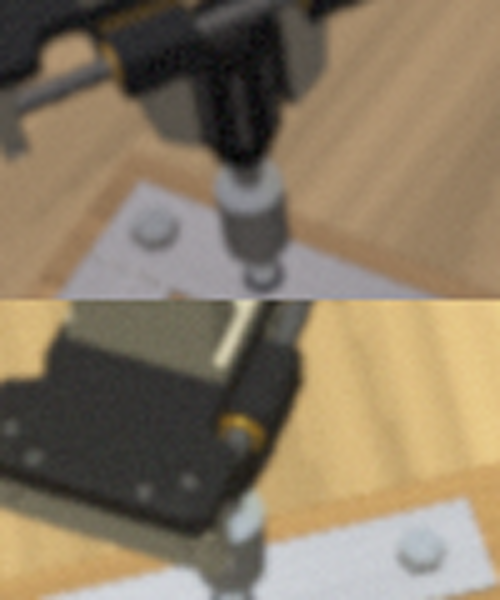

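```bash
python3 -m jog '{"xyz":[[-0.05,0.02,-0.095],[-0.05,0.02,-0.095],[-0.05,0.02,-0.095],[-0.05,0.02,-0.095],[-0.05,0.02,-0.095],[-0.05,0.02,-0.095],[-0.05,0.02,-0.095]],"angular":[[0.02,0.03,-0.6],[0.02,0.03,-0.6],[0.02,0.03,-0.6],[0.02,0.03,-0.6],[0.02,0.03,-0.6],[0.02,0.03,-0.6],[0.02,0.03,-0.6]]}'
python3 -c "
from h import *;tilt()"
```

```text
time: 15.85
tool_pos: [500.7, -181.8, 158.8]
tcp_rot: [3.138, -0.004, 0.591]
contact_force: [-2.7, 2.2, 15.1]
grip_width: 31.4
t 15.85 pos [ 500.7 -181.8  158.8] yaw 0.591 tiltfix(units) [0.012 0.049 0.   ] j6 -1.084 F [-2.7  2.2 15.1] M [0.5  0.72 0.13]
```

```bash
python3 -m jog '{"xyz":[[-0.06,0.03,-0.09],[-0.06,0.03,-0.09],[-0.06,0.03,-0.09],[-0.06,0.03,-0.09],[-0.06,0.03,-0.09],[-0.06,0.03,-0.09],[-0.06,0.03,-0.09],[-0.06,0.03,-0.09]],"angular":[[0.02,0.04,-0.6],[0.02,0.04,-0.6],[0.02,0.04,-0.6],[0.02,0.04,-0.6],[0.02,0.04,-0.6],[0.02,0.04,-0.6],[0.02,0.04,-0.6],[0.02,0.04,-0.6]]}'
python3 -c "
from h import *;tilt()"
```

```text
time: 16.65
tool_pos: [500.7, -181.6, 158.5]
tcp_rot: [3.14, -0.001, 0.069]
contact_force: [-1.0, 2.5, 12.6]
grip_width: 31.3
t 16.65 pos [ 500.7 -181.6  158.5] yaw 0.069 tiltfix(units) [0.012 0.014 0.   ] j6 -0.56 F [-1.   2.5 12.6] M [0.19 0.5  0.09]
```

```bash
python3 -m jog '{"xyz":[[-0.04,0.03,-0.095],[-0.04,0.03,-0.095],[-0.04,0.03,-0.095],[-0.04,0.03,-0.095],[-0.04,0.03,-0.095],[-0.04,0.03,-0.095],[-0.04,0.03,-0.095],[-0.04,0.03,-0.095]],"angular":[[0.02,0.03,-0.6],[0.02,0.03,-0.6],[0.02,0.03,-0.6],[0.02,0.03,-0.6],[0.02,0.03,-0.6],[0.02,0.03,-0.6],[0.02,0.03,-0.6],[0.02,0.03,-0.6]]}'
python3 -c "
from h import *;tilt()"
```

```text
time: 17.45
tool_pos: [501.1, -181.7, 158.0]
tcp_rot: [3.141, -0.0, -0.453]
contact_force: [-3.2, 0.8, 14.5]
grip_width: 31.7
t 17.45 pos [ 501.1 -181.7  158. ] yaw -0.453 tiltfix(units) [0.004 0.    0.   ] j6 -0.039 F [-3.2  0.8 14.5] M [0.19 0.98 0.09]
```

```bash
python3 -m jog '{"xyz":[[-0.04,0.02,-0.095],[-0.04,0.02,-0.095],[-0.04,0.02,-0.095],[-0.04,0.02,-0.095],[-0.04,0.02,-0.095],[-0.04,0.02,-0.095],[-0.04,0.02,-0.095],[-0.04,0.02,-0.095]],"angular":[[0.02,0.03,-0.6],[0.02,0.03,-0.6],[0.02,0.03,-0.6],[0.02,0.03,-0.6],[0.02,0.03,-0.6],[0.02,0.03,-0.6],[0.02,0.03,-0.6],[0.02,0.03,-0.6]]}'
python3 -c "
from h import *;tilt()"
```

```text
time: 18.25
tool_pos: [501.2, -182.2, 157.6]
tcp_rot: [-3.14, 0.003, -0.974]
contact_force: [-2.7, 2.3, 14.4]
grip_width: 31.9
t 18.25 pos [ 501.2 -182.2  157.6] yaw -0.974 tiltfix(units) [-0.035 -0.008  0.   ] j6 0.479 F [-2.7  2.3 14.4] M [0.4  0.96 0.09]
```

```bash
python3 -m jog '{"xyz":[[-0.06,0.04,-0.095],[-0.06,0.04,-0.095],[-0.06,0.04,-0.095],[-0.06,0.04,-0.095],[-0.06,0.04,-0.095],[-0.06,0.04,-0.095],[-0.06,0.04,-0.095],[-0.06,0.04,-0.095]],"angular":[[-0.01,0.02,-0.6],[-0.01,0.02,-0.6],[-0.01,0.02,-0.6],[-0.01,0.02,-0.6],[-0.01,0.02,-0.6],[-0.01,0.02,-0.6],[-0.01,0.02,-0.6],[-0.01,0.02,-0.6]]}'
python3 -c "
from h import *;tilt()"
```

```text
time: 19.05
tool_pos: [500.2, -180.2, 157.3]
tcp_rot: [-3.136, -0.022, -1.497]
contact_force: [-2.8, 1.0, 13.1]
grip_width: 31.8
t 19.05 pos [ 500.2 -180.2  157.3] yaw -1.497 tiltfix(units) [ 0.21   0.068 -0.001] j6 1.025 F [-2.8  1.  13.1] M [0.35 0.74 0.11]
```

```bash
python3 -m jog '{"xyz":[[-0.06,0.04,-0.095],[-0.06,0.04,-0.095],[-0.06,0.04,-0.095],[-0.06,0.04,-0.095],[-0.06,0.04,-0.095],[-0.06,0.04,-0.095],[-0.06,0.04,-0.095],[-0.06,0.04,-0.095]],"angular":[[-0.01,0.02,-0.6],[-0.01,0.02,-0.6],[-0.01,0.02,-0.6],[-0.01,0.02,-0.6],[-0.01,0.02,-0.6],[-0.01,0.02,-0.6],[-0.01,0.02,-0.6],[-0.01,0.02,-0.6]]}'
python3 -c "
from h import *;tilt()"
```

```text
time: 19.85
tool_pos: [500.3, -178.1, 157.0]
tcp_rot: [-3.117, -0.043, -2.02]
contact_force: [-2.6, 1.6, 13.6]
grip_width: 31.3
t 19.85 pos [ 500.3 -178.1  157. ] yaw -2.02 tiltfix(units) [ 0.469  0.033 -0.005] j6 1.581 F [-2.6  1.6 13.6] M [0.39 0.74 0.07]
```

```bash
python3 -m jog '{"xyz":[[-0.02,-0.02,-0.09],[-0.02,-0.04,-0.09],[-0.02,-0.04,-0.09],[-0.02,-0.04,-0.09]],"angular":[[0.1,0.02,-0.6],[0.1,0.02,-0.6],[0.1,0.02,-0.6],[0.1,0.02,-0.6]]}'
python3 -c "
from h import *;tilt()"
```

```text
time: 20.25
tool_pos: [501.4, -181.7, 156.7]
tcp_rot: [-3.137, -0.011, -2.279]
contact_force: [-2.9, 3.0, 15.3]
grip_width: 31.6
t 20.25 pos [ 501.4 -181.7  156.7] yaw -2.279 tiltfix(units) [ 0.107 -0.03  -0.   ] j6 1.8 F [-2.9  3.  15.3] M [0.74 1.27 0.1 ]
```

```bash
python3 -m jog '{"xyz":[[-0.04,0.02,-0.09],[-0.04,0.02,-0.09],[-0.04,0.02,-0.09],[-0.04,0.02,-0.09],[-0.04,0.02,-0.09],[-0.04,0.02,-0.09]],"angular":[[0.05,0,-0.6],[0.04,0,-0.6],[0.03,0,-0.6],[0.03,0,-0.6],[0.03,0,-0.6],[0.02,0,-0.6]]}'
python3 -c "
from h import *;tilt()"
```

```text
time: 20.85
tool_pos: [500.0, -182.4, 156.4]
tcp_rot: [-3.137, 0.009, -2.67]
contact_force: [-3.8, 2.2, 14.8]
grip_width: 31.9
t 20.85 pos [ 500.  -182.4  156.4] yaw -2.67 tiltfix(units) [0.004 0.093 0.   ] j6 2.172 F [-3.8  2.2 14.8] M [0.49 1.21 0.15]
```

```bash
python3 -m jog '{"xyz":[[-0.01,0.02,-0.09],[-0.01,0.02,-0.09],[-0.01,0.02,-0.09],[-0.01,0.02,-0.09],[-0.01,0.02,-0.09],[-0.01,0.02,-0.09]],"angular":[[0.01,0.04,-0.6],[0.01,0.04,-0.6],[0.01,0.04,-0.6],[0.01,0.04,-0.6],[0.01,0.04,-0.6],[0.01,0.04,-0.6]]}'
python3 -c "
from h import *;tilt()"
```

```text
time: 21.45
tool_pos: [501.1, -182.0, 156.1]
tcp_rot: [-3.139, -0.005, -3.061]
contact_force: [-4.3, 1.6, 15.0]
grip_width: 31.5
t 21.45 pos [ 501.1 -182.   156.1] yaw -3.061 tiltfix(units) [ 0.031 -0.05  -0.   ] j6 2.575 F [-4.3  1.6 15. ] M [0.53 1.37 0.12]
```

```bash
python3 -m jog '{"xyz":[[-0.03,0.02,-0.09],[-0.03,0.02,-0.09],[-0.03,0.02,-0.09],[-0.03,0.02,-0.09],[-0.03,0.02,-0.09],[-0.02,0.02,-0.08],[-0.02,0.02,-0.08]],"angular":[[0.02,0,-0.6],[0.02,0,-0.6],[0.02,0,-0.6],[0.02,0,-0.6],[0.02,0,-0.6],[0.02,0,-0.6],[0.02,0,-0.3]]}'
python3 -c "
from h import *;tilt()"
```

```text
time: 22.15
tool_pos: [499.9, -181.9, 155.9]
tcp_rot: [3.138, 0.007, 2.798]
contact_force: [-4.5, 1.3, 14.0]
grip_width: 31.2
t 22.15 pos [ 499.9 -181.9  155.9] yaw 2.798 tiltfix(units) [-0.01  0.07 -0.  ] j6 2.987 F [-4.5  1.3 14. ] M [0.47 1.27 0.13]
```

```bash
python3 -m jog '{"xyz":[[0,0,0.02],[0,0,0.1],[0,0,0.15],[0,0,0.2]],"angular":[[0,0.05,0],[0,0,0],[0,0,0],[0,0,0]]}'
python3 - <<'E'
from h import *
tilt()
a=capture("scene")[220:280,170:270];b=capture("side")[220:280,210:310]
cv2.imwrite("pics/g9.png",cv2.resize(np.vstack([a,b])[:,:,::-1],(500,600),interpolation=cv2.INTER_CUBIC))
E
```

```text
time: 22.55
tool_pos: [499.4, -181.5, 161.2]
tcp_rot: [3.139, -0.003, 2.798]
contact_force: [2.1, -0.4, -10.6]
grip_width: 31.6
t 22.55 pos [ 499.4 -181.5  161.2] yaw 2.798 tiltfix(units) [-0.031 -0.014  0.   ] j6 2.99 F [  2.1  -0.4 -10.6] M [-0.17 -0.61  0.05]
```

View pics/g9.png

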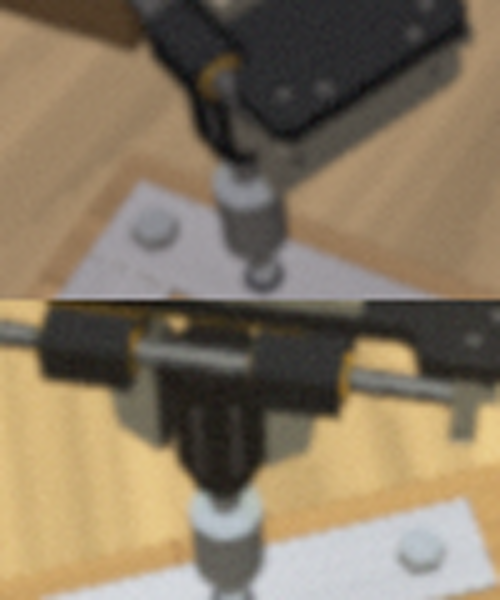

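```bash
python3 -m jog '{"xyz":[[0,0,0],[0,0,0]],"angular":[[0,0,0.6],[0,0,0.4]]}'
python3 -c "
from h import *;tilt()"
python3 -m jog '{"xyz":[[0,0,0.05],[0,0,0]],"angular":[[0,0,0],[0,0,0]]}'
python3 -c "
from h import *;tilt()"
```

```text
time: 22.85
tool_pos: [499.8, -181.8, 163.2]
tcp_rot: [3.14, -0.001, 2.906]
contact_force: [1.1, 1.0, -2.7]
grip_width: 31.5
t 22.85 pos [ 499.8 -181.8  163.2] yaw 2.906 tiltfix(units) [-0.02 -0.    0.  ] j6 2.882 F [ 1.1  1.  -2.7] M [ 0.09  0.09 -0.  ]
time: 23.05
tool_pos: [500.0, -182.0, 165.5]
tcp_rot: [3.14, 0.001, 2.905]
contact_force: [-0.4, 1.0, -3.2]
grip_width: 31.7
t 23.05 pos [ 500.  -182.   165.5] yaw 2.905 tiltfix(units) [-0.013  0.01  -0.   ] j6 2.883 F [-0.4  1.  -3.2] M [ 0.04  0.1  -0.01]
```

```bash
python3 -m jog '{"xyz":[[0,0,0.2],[0,0,0.4],[0,0,1],[0,0,1],[0,0,0.5],[0,0,0]],"angular":[[0,0,0],[0,0,0],[0,0,0],[0,0,0],[0,0,0],[0,0,0]]}'
python3 - <<'E'
from h import *
tilt()
a=capture("scene")[220:290,170:270];b=capture("side")[220:290,210:310]
cv2.imwrite("pics/g10a.png",cv2.resize(a[:,:,::-1],(800,560),interpolation=cv2.INTER_CUBIC))
cv2.imwrite("pics/g10b.png",cv2.resize(b[:,:,::-1],(800,560),interpolation=cv2.INTER_CUBIC))
E
```

```text
time: 23.65
tool_pos: [499.8, -182.1, 232.9]
tcp_rot: [3.141, 0.002, 2.902]
contact_force: [0.9, -0.4, -2.3]
grip_width: 31.5
t 23.65 pos [ 499.8 -182.1  232.9] yaw 2.902 tiltfix(units) [-0.002  0.024 -0.   ] j6 2.886 F [ 0.9 -0.4 -2.3] M [0.12 0.07 0.03]
```

View pics/g10a.png

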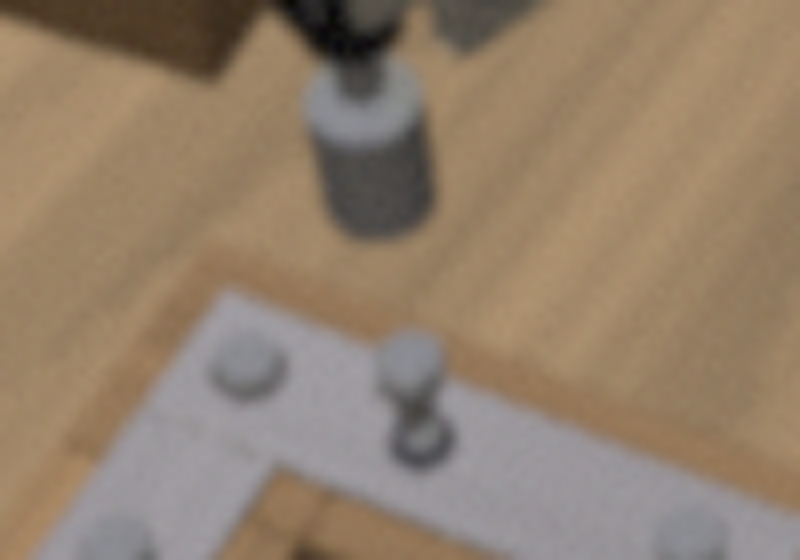

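View pics/g10b.png

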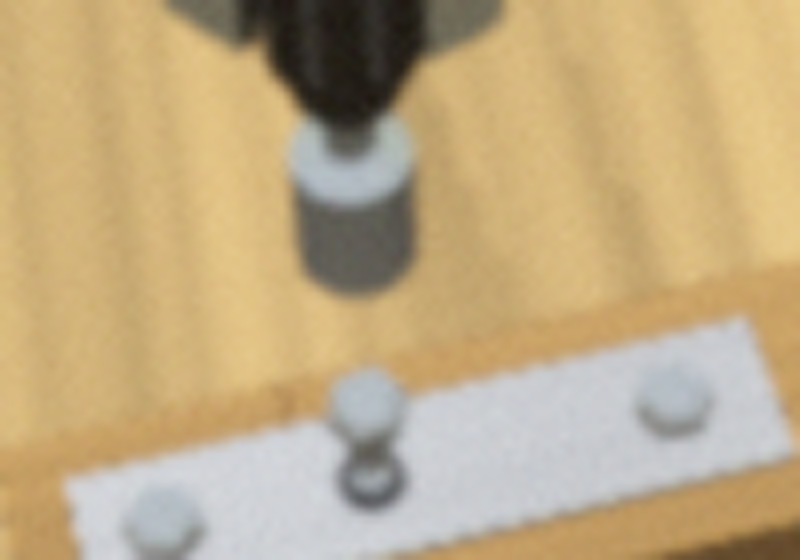

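```bash
python3 - <<'E'
from h import *
for z in(94.5,90,85,81): print(z,[np.round(proj(n,[502,-182.5,z]),1) for n in("scene","side")])
for ys,yd in((358,402),(362,398),(354,406)): print(tri([ray("scene",170+410/8,220+ys/8),ray("side",210+366/8,220+yd/8)]))
E
```

```text
94.5 [array([220.3, 261.6]), array([255.9, 267. ])]
90 [array([220.6, 263. ]), array([255.9, 268.3])]
85 [array([220.8, 264.4]), array([256. , 269.7])]
81 [array([221. , 265.6]), array([256.1, 270.8])]
(array([ 501.53991108, -181.08939459,   81.41582151]), [np.float64(0.26034190643123345), np.float64(0.2603419064311778)])
(array([ 501.7918011 , -180.94966991,   81.20483441]), [np.float64(0.6302633079780794), np.float64(0.6302633079780838)])
(array([ 501.29481318, -181.2475775 ,   81.66081573]), [np.float64(1.1504302989526642), np.float64(1.1504302989526252)])
```

```bash
python3 -m jog '{"xyz":[[0,0,1],[0,0,0.5],[0,0.5,0],[0,0.5,0],[0,0.5,0],[0,0.5,0],[0,0.5,0],[0,0.5,0],[0,0.5,0],[0,0.5,0]],"angular":[[0,0,1],[0,0,1],[0,0,1],[0,0,1],[0,0,1],[0,0,1],[0,0,1],[0,0,1],[0,0,1],[0,0,1]]}'
python3 -m jog '{"xyz":[[0,0.6,0.02],[0,0.6,0.02],[0,0.6,0.02],[0,0.6,0.02],[0,0.6,0.02],[0,0.6,0.02],[0,0.6,0.02],[0,0.6,0.02],[0,0.6,0.02],[0,0.6,0.02]],"angular":[[0,0,1],[0,0,1],[0,0,1],[0,0,1],[0,0,1],[0,0,1],[0,0,1],[0,0,1],[0,0,1],[0,0,1]]}'
python3 -c "
from h import *;tilt()"
```

```text
time: 24.75
tool_pos: [494.0, -98.1, 249.8]
tcp_rot: [3.126, -0.016, -2.296]
contact_force: [-0.3, -0.5, -2.8]
grip_width: 32.0
time: 25.75
tool_pos: [488.2, 27.7, 241.6]
tcp_rot: [3.103, -0.014, -1.205]
contact_force: [0.2, -0.4, -3.0]
grip_width: 31.4
t 25.75 pos [488.2  27.7 241.6] yaw -1.205 tiltfix(units) [ 0.261 -0.294  0.003] j6 1.132 F [ 0.2 -0.4 -3. ] M [-0.04  0.11  0.09]
```

```bash
python3 -m jog '{"xyz":[[0,0,0.8],[0,1,0.1],[0,1,0.1],[-0.1,1,0.1],[-0.1,1,0.1],[-0.1,1,0.1],[-0.1,1,0.1],[-0.1,1,0.1],[0,1,0.1],[0,1,0.1]],"angular":[[0.13,-0.15,0.98],[0.13,-0.15,0.98],[0,0,1],[0,0,1],[0,0,1],[0,0,1],[0,0,1],[0,0,1],[0,0,1],[0,0,1]]}'
python3 -c "
from h import *;tilt()"
```

```text
time: 26.75
tool_pos: [472.0, 213.5, 264.4]
tcp_rot: [3.13, 0.012, -0.12]
contact_force: [0.6, 1.2, -2.5]
grip_width: 31.3
t 26.75 pos [472.  213.5 264.4] yaw -0.12 tiltfix(units) [ 0.1   -0.132 -0.001] j6 0.402 F [ 0.6  1.2 -2.5] M [-0.04  0.01  0.  ]
```

```bash
python3 -m jog '{"xyz":[[0,1,0],[0,0.8,0],[0,0.3,0],[0,0,0],[0,0,0]],"angular":[[0.1,-0.13,1],[0,0,1],[0,0,0.2],[0,0,0],[0,0,0]]}'
python3 -c "
from h import *;tilt()"
```

```text
time: 27.25
tool_pos: [469.7, 258.3, 259.0]
tcp_rot: [3.139, 0.008, 0.121]
contact_force: [0.2, 0.8, -3.1]
grip_width: 31.4
t 27.25 pos [469.7 258.3 259. ] yaw 0.121 tiltfix(units) [ 0.037 -0.076 -0.   ] j6 0.24 F [ 0.2  0.8 -3.1] M [-0.08  0.04 -0.02]
```

```bash
python3 -m jog '{"xyz":[[0.07,0.25,0],[0,0,-0.7],[0,0,-1],[0,0,-1],[0,0,-1],[0,0,-1],[0,0,-0.5],[0,0,0]],"angular":[[0.03,-0.07,0],[0,0,0],[0,0,0],[0,0,0],[0,0,0],[0,0,0],[0,0,0],[0,0,0]]}'
python3 - <<'E'
from h import *
tilt()
a=capture("scene")[80:180,250:350];b=capture("side")[65:165,170:270]
cv2.imwrite("pics/g11.png",cv2.resize(np.hstack([a,b])[:,:,::-1],(800,400),interpolation=cv2.INTER_CUBIC))
im=capture("wrist");cv2.imwrite("pics/w11.png",im[:,:,::-1])
E
```

```text
time: 28.05
tool_pos: [473.3, 260.0, 152.8]
tcp_rot: [-3.141, -0.006, 0.105]
contact_force: [-0.0, 0.3, -3.5]
grip_width: 31.7
t 28.05 pos [473.3 260.  152.8] yaw 0.105 tiltfix(units) [-0.008  0.052 -0.   ] j6 0.257 F [-0.   0.3 -3.5] M [-0.08  0.09  0.03]
```

View pics/g11.png

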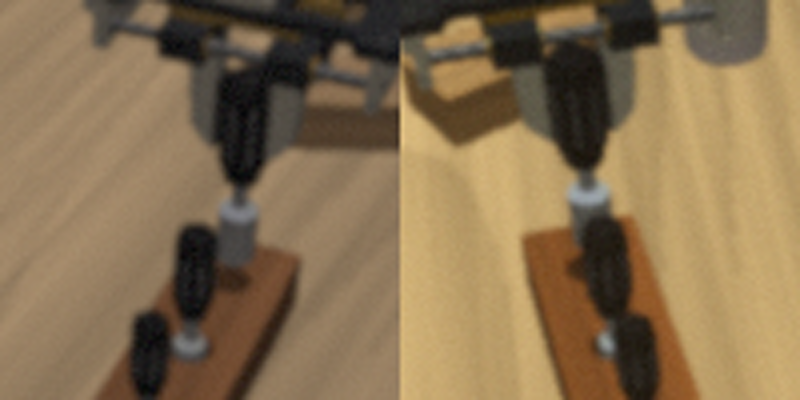

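View pics/w11.png

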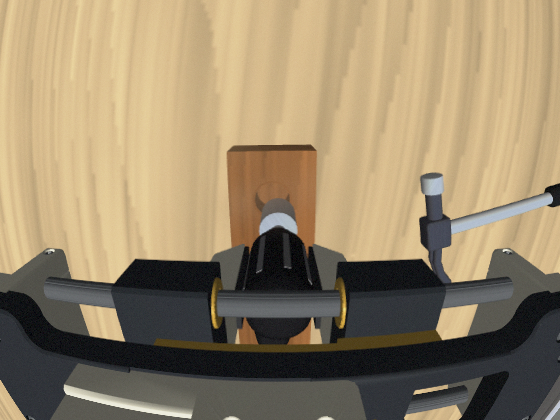

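```bash
python3 -m jog '{"xyz":[[-0.11,0.17,0],[0,0,-0.1],[0,0,0],[0,0,0]],"angular":[[0,0.05,0.1],[0,0,0],[0,0,0],[0,0,0]]}'
python3 - <<'E'
from h import *
tilt(); z=bot.get_obs()["tool_pos"][2]-83.8
a=capture("scene")[100:170,270:350];b=capture("side")[85:155,180:260]
cv2.imwrite("pics/g12a.png",cv2.resize(a[:,:,::-1],(640,560),interpolation=cv2.INTER_CUBIC))
cv2.imwrite("pics/g12b.png",cv2.resize(b[:,:,::-1],(640,560),interpolation=cv2.INTER_CUBIC))
t=np.linspace(0,6.283,60)
for n,o in(("scene",(270,100)),("side",(180,85))):
  for zz,r in((z,13),(45,15)):
    q=np.array([proj(n,[471.1+r*np.cos(k),263.4+r*np.sin(k),zz]) for k in t]); q=(q-o)*8
    print(n,zz,q.min(0).round(),q.max(0).round(),q.mean(0).round())
E
```

```text
time: 28.6
tool_pos: [473.5, 265.1, 155.6]
tcp_rot: [-3.138, -0.009, 0.117]
contact_force: [-0.3, 0.6, -3.5]
grip_width: 31.3
t 28.6 pos [473.5 265.1 155.6] yaw 0.117 tiltfix(units) [-0.042  0.083 -0.   ] j6 0.251 F [-0.3  0.6 -3.5] M [-0.1   0.02 -0.01]
scene 71.7914205911702 [264. 302.] [343. 351.] [304. 326.]
scene 45 [254. 362.] [343. 418.] [299. 390.]
side 71.7914205911702 [250. 273.] [333. 326.] [292. 299.]
side 45 [253. 334.] [347. 396.] [301. 365.]
```

View pics/g12a.png

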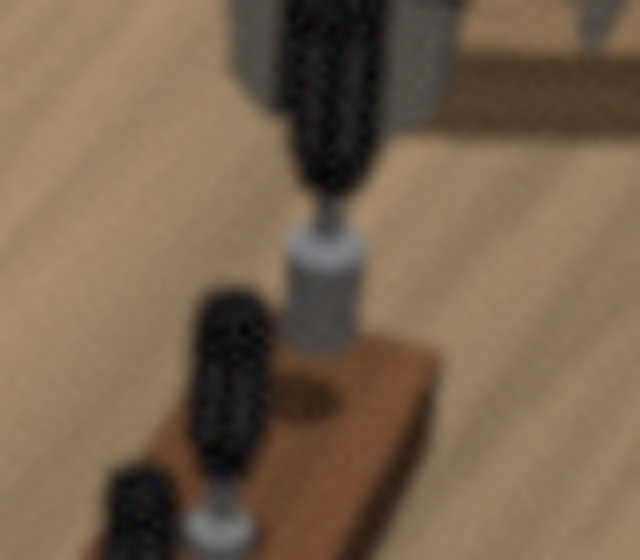

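View pics/g12b.png

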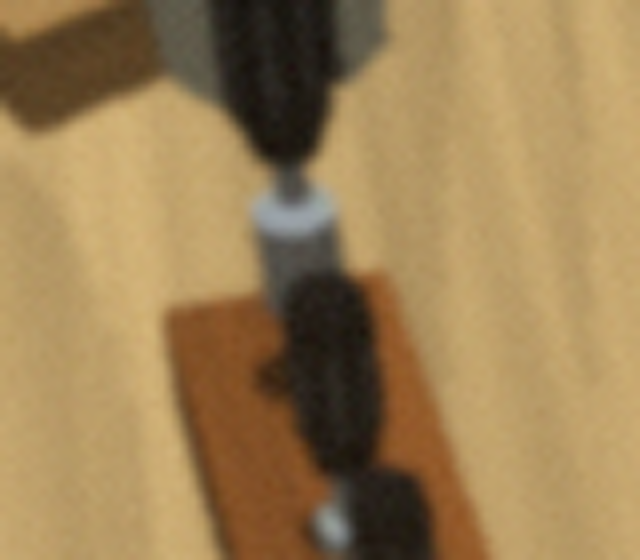

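```bash
python3 -m jog '{"xyz":[[-0.15,-0.08,0],[0,0,0],[0,0,0]],"angular":[[0,0.3,0],[0,0,0],[0,0,0]]}'
python3 - <<'E'
from h import *
tilt(); z=bot.get_obs()["tool_pos"][2]-83.8
a=capture("scene")[100:170,270:350];b=capture("side")[85:155,180:260]
cv2.imwrite("pics/g13.png",cv2.resize(np.hstack([a,b])[:,:,::-1],(800,350),interpolation=cv2.INTER_CUBIC))
t=np.linspace(0,6.283,60)
for n,o,s in(("scene",(270,100),0),("side",(180,85),400)):
  for zz,r in((z,13),):
    q=np.array([proj(n,[471.1+r*np.cos(k),263.4+r*np.sin(k),zz]) for k in t]); q=(q-o)*5+[s,0]
    print(n,zz,q.min(0).round(),q.max(0).round(),q.mean(0).round())
E
```

```text
time: 29.0
tool_pos: [470.4, 263.4, 155.5]
tcp_rot: [-3.135, 0.022, 0.117]
contact_force: [0.0, -0.9, -3.7]
grip_width: 31.5
t 29.0 pos [470.4 263.4 155.5] yaw 0.117 tiltfix(units) [-0.042 -0.219  0.001] j6 0.239 F [ 0.  -0.9 -3.7] M [-0.06  0.05  0.01]
scene 71.72289901059288 [165. 189.] [214. 219.] [190. 204.]
side 71.72289901059288 [556. 171.] [608. 204.] [583. 187.]
```

View pics/g13.png

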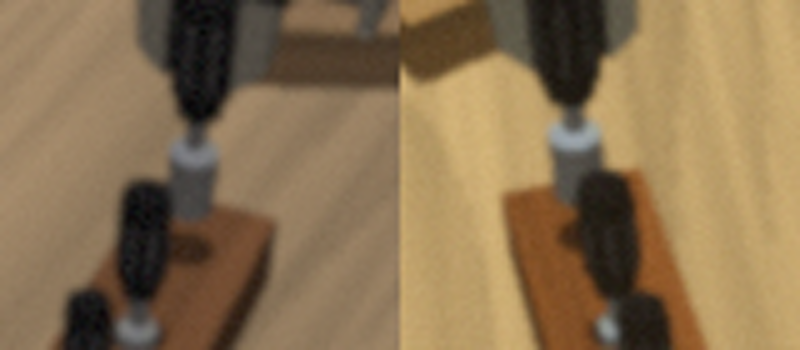

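```bash
python3 -m jog '{"xyz":[[0,0,-0.5],[0,0,-0.5],[0,0,-0.2],[0,0,0]],"angular":[[0,0,0],[0,0,0],[0,0,0],[0,0,0]]}'
python3 -c "
from h import *;tilt()"
python3 -m jog '{"xyz":[[0,0,-0.15],[0,0,-0.15],[0,0,-0.1],[0,0,0]],"angular":[[0,0,0],[0,0,0],[0,0,0],[0,0,0]]}'
python3 -c "
from h import *;tilt()"
```

```text
time: 29.5
tool_pos: [469.8, 263.4, 128.8]
tcp_rot: [-3.135, 0.023, 0.117]
contact_force: [0.3, -0.4, -3.4]
grip_width: 31.5
t 29.5 pos [469.8 263.4 128.8] yaw 0.117 tiltfix(units) [-0.037 -0.223  0.001] j6 0.238 F [ 0.3 -0.4 -3.4] M [-0.13  0.1  -0.  ]
time: 29.9
tool_pos: [470.6, 263.6, 120.7]
tcp_rot: [-3.135, 0.021, 0.117]
contact_force: [0.4, -0.3, -2.9]
grip_width: 31.4
t 29.9 pos [470.6 263.6 120.7] yaw 0.117 tiltfix(units) [-0.044 -0.204  0.001] j6 0.238 F [ 0.4 -0.3 -2.9] M [-0.05 -0.06 -0.02]
```

```bash
python3 -m jog '{"xyz":[[0,0,-0.3],[0,0,-0.3],[0,0,-0.2],[0,0,-0.1],[0,0,0]],"angular":[[0,0,0],[0,0,0],[0,0,0],[0,0,0],[0,0,0]]}'
python3 -c "
from h import *;tilt()"
python3 -m jog '{"xyz":[[0,0,-0.05],[0,0,0]],"angular":[[0,0,0],[0,0,0]]}'
python3 -c "
from h import *;tilt()"
```

```text
time: 30.4
tool_pos: [470.6, 263.6, 100.9]
tcp_rot: [-3.135, 0.021, 0.117]
contact_force: [0.5, 0.5, -2.6]
grip_width: 31.5
t 30.4 pos [470.6 263.6 100.9] yaw 0.117 tiltfix(units) [-0.043 -0.205  0.001] j6 0.237 F [ 0.5  0.5 -2.6] M [-0.02 -0.09 -0.  ]
time: 30.6
tool_pos: [470.6, 263.6, 99.8]
tcp_rot: [-3.135, 0.021, 0.117]
contact_force: [1.3, -0.4, -2.5]
grip_width: 31.4
t 30.6 pos [470.6 263.6  99.8] yaw 0.117 tiltfix(units) [-0.043 -0.205  0.001] j6 0.237 F [ 1.3 -0.4 -2.5] M [-0.05 -0.05 -0.01]
```

```bash
python3 -m jog '{"xyz":[[0,0,-0.08],[0,0,-0.06],[0,0,0]],"angular":[[0,0,0],[0,0,0],[0,0,0]]}'
python3 -m jog '{"xyz":[[0,0,-0.05],[0,0,0]],"angular":[[0,0,0],[0,0,0]]}'
python3 -m jog '{"xyz":[[0,0,-0.05],[0,0,0]],"angular":[[0,0,0],[0,0,0]]}'
python3 -c "
from h import *;tilt()"
```

```text
time: 30.9
tool_pos: [470.6, 263.6, 97.1]
tcp_rot: [-3.135, 0.021, 0.117]
contact_force: [-0.6, 0.3, -2.7]
grip_width: 31.6
time: 31.1
tool_pos: [470.7, 263.7, 96.1]
tcp_rot: [-3.134, 0.02, 0.117]
contact_force: [0.4, 0.1, -2.8]
grip_width: 31.5
time: 31.3
tool_pos: [470.7, 263.8, 96.1]
tcp_rot: [-3.134, 0.02, 0.117]
contact_force: [0.5, 0.0, -3.7]
grip_width: 31.6
t 31.3 pos [470.7 263.8  96.1] yaw 0.117 tiltfix(units) [-0.048 -0.195  0.001] j6 0.237 F [ 0.5  0.  -3.7] M [-0.16  0.01 -0.05]
```

```bash
python3 -m jog '{"xyz":[[0,0,0],[0,0,0],[0,0,0],[0,0,0],[0,0,0],[0,0,0],[0,0,0],[0,0,0]],"angular":[[0,0,0],[0,0,0],[0,0,0],[0,0,0],[0,0,0],[0,0,0],[0,0,0],[0,0,0]]}' -1
python3 -m jog '{"xyz":[[0,0,0.3],[0,0,1],[0,0,1],[0,0,1],[0,0,1],[0,0,1],[0,0,1],[0,0,1],[0,0,0],[0,0,0]],"angular":[[0,0,0],[0,0,0],[0,0,0],[0,0,0],[0,0,0],[0,0,0],[0,0,0],[0,0,0],[0,0,0],[0,0,0]]}'
python3 - <<'E'
from h import *
tilt()
a=capture("scene")[100:220,250:330];b=capture("side")[85:205,180:260]
cv2.imwrite("pics/g14.png",cv2.resize(np.hstack([a,b])[:,:,::-1],(800,600),interpolation=cv2.INTER_CUBIC))
E
```

```text
time: 32.1
tool_pos: [471.6, 264.1, 96.7]
tcp_rot: [-3.134, 0.018, 0.117]
contact_force: [-0.2, -0.5, -0.5]
grip_width: 89.9
time: 33.1
tool_pos: [470.2, 263.6, 251.3]
tcp_rot: [-3.133, 0.017, 0.117]
contact_force: [-0.7, -0.1, 0.9]
grip_width: 91.8
t 33.1 pos [470.2 263.6 251.3] yaw 0.117 tiltfix(units) [-0.058 -0.169  0.001] j6 0.242 F [-0.7 -0.1  0.9] M [-0.06  0.03  0.02]
```

View pics/g14.png

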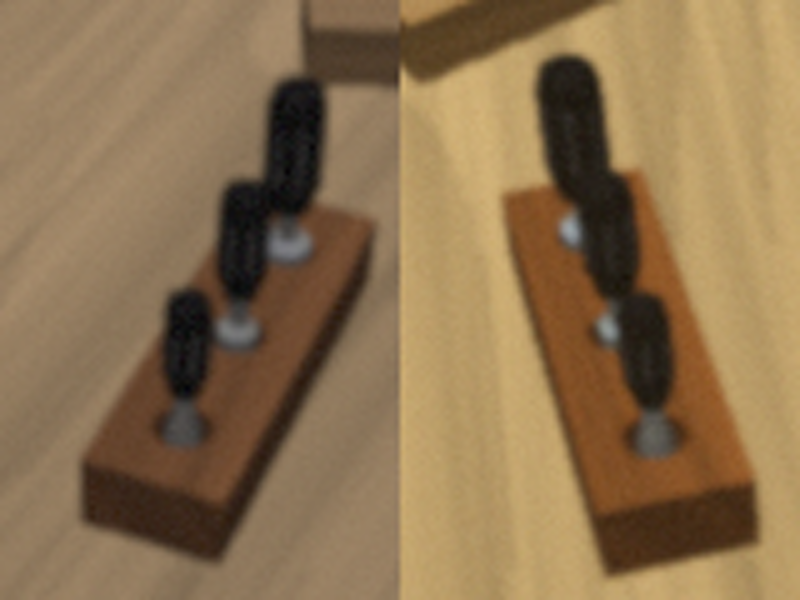

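```bash
python3 - <<'E'
from h import *
print(bot.close_job())
E
```

```text
the job is handed in; nothing more can be done
None
```

The screw has been started and left standing, the largest driver is back in its own rack hole, and the job is handed in at about 33 s. No verdict was reported.

- **Seating:** I took the driver from the far rack hole and lowered it over the head. The socket slid fully on without needing to turn.
- **Finding the wood:** I pressed the screw down about 9 mm, against roughly 8–11 N of sliding resistance, until it stopped firmly.
- **Turning:** I turned it clockwise with about 12–20 N of push. The tool went round 5.8 rad, and the screw sank another 3.9 mm, which at 4.5 mm a turn is about 5.4 rad. So the screw turned roughly 0.87 turn, less than one full turn but above the 0.8 minimum. I could not measure its turn directly.

**Last checks**
- **Screw:** two camera views put the top of the head at about 81 mm, 11–13 mm lower than at the start, and it is still standing.
- **Drivers:** after release, all three drivers stand where they did in the first pictures. The large driver touched its hole floor with the gripper at 96.1 mm, against 95.8 mm when I picked it up, so it did not slip noticeably along the grip.
- **Gripper:** it is clear of everything.

**What did not go smoothly**
- Near the end of the turn the driver leaned by up to about 0.05 rad, which I corrected.
- When I lifted off, the socket caught on the head with about 7 N of pull. I turned it back about 6°, within the socket's play, and it came free.
- On return, the driver sat about 3 mm off-centre in the grip, which I corrected before lowering it into the hole.

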